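# Clip the slate boards to their stands before the wind gets up

## Task

Slide every slate board up out of the drying rack and seat each one upright, fully home and square in the pocket of a stand of its own; then squeeze open a sprung clip from the rail and release it over the middle of the board's top edge, so that it pinches the board and the stand's backplate together. One clip per board: leave any clip that is not needed where it is on the rail, and do not knock over or push away the gourd.

Things in the scene. Friction and masses are not known exactly. Their poses are not given: they have to be found in the camera images.
- board1: plain dark slate board, a flat rectangle 60 wide x 90 tall x 5 thick, 80 g, standing on its short edge in a slot of the rack (two or three boards are present; None if absent). Origin: centre of its bottom edge; z up the board, y along its width, x through its thickness (either face may be the front).
- board2: plain dark slate board, a flat rectangle 60 wide x 90 tall x 5 thick, 80 g, standing on its short edge in a slot of the rack (two or three boards are present; None if absent). Origin: centre of its bottom edge; z up the board, y along its width, x through its thickness (either face may be the front).
- board3: plain dark slate board, a flat rectangle 60 wide x 90 tall x 5 thick, 80 g, standing on its short edge in a slot of the rack (two or three boards are present; None if absent). Origin: centre of its bottom edge; z up the board, y along its width, x through its thickness (either face may be the front).
- clip1: sprung steel clip like a big clothes peg, 22 wide (along y), 45 g, parked astride the rail, jaws down, handles up; the three clips are alike. Origin: on the hinge pin (radius 4.5, along y); z up. Jaws reach 34 below the pin, handles 40 above it. On the rail, or on board plus backplate, the jaws' flat inner faces are parallel and 10 apart (they shut further when empty).
- clip2: as clip1. Handles are flat plates 22 wide, splayed along x to 43 over their outer faces at the top. Squeezed together along x to 21 over all (a stop; both handles then upright and parallel) they open the jaws to 28 at the tips, 13 just below the pin. It takes about 10 N at the handle tops.
- clip3: as clip1 and clip2. The frame of a clip belongs to its +x arm, so it tilts by up to 0.3 rad while the clip is squeezed; its origin stays on the pin.
- stand1: loose display stand, 0.8 kg, dark steel base 70 deep (x) x 80 wide (y) x 15 tall, with a pale wooden pocket for one board; the three stands are alike. Origin: centre of the underside, z up. A seated board stands on the base (z 15) with its width along y. Backplate: 46 wide, 5 thick, from x +4 to +9, its top at z 105, level with a seated board's top edge.
- stand2: as stand1. The pocket's front lip is 46 wide, inner face at x -4, upright to z 41 and flaring outward to z 49. Side stops: inner faces at y +-32.5 up to z 31, flaring outward to z 39. Fingers that hold a board by its two side edges pass outside the backplate and lip.
- stand3: as stand1 and stand2. A clip goes over the middle of the top edge and pinches board and backplate together: its centre is then at about x +4, its pin at z 112 to 123.
- rack: fixed teak drying rack, 140 long (x) x 76 wide (y), slots 7 wide at x -45, 0 and +45, boards stand in them on a floor at z 10 with their width along y. Slot walls 50 wide (y) up to z 55; side stops at y +-32.5 up to z 30. Origin: centre of the underside.
- rail: fixed clip rail: teak foot 80 (x) x 190 (y) x 12 and an upright aluminium strip 10 thick, 180 long along y, its top edge at z 80. Three clips sit astride it at y -58, 0, +58, their pins at z 91. Origin: centre of the underside.
- gourd: palo santo mate gourd, 78 across, 80 tall, standing; leave alone. Origin: centre of the underside, z up.
There are look-alikes about, which are no part of the job. Leave any purple or red look-alike of the stand2 alone.

How it is judged:
By the outcome, as a careful person would: the job done as asked, in the order asked, and still so for the second after the job is handed in, with the robot touching nothing.
Of board1, board2, board3 only 2 to 3 are there at a start; the rules pass over those that are not, and their reading is None.
At some moment in a run one of stand1, stand2, stand3 may be knocked a few centimetres aside while the robot is not near it.
It also fails if it takes over 210 s, if anything falls off the work surface, if the arm or the gripper's body presses on something with over 40 N, if the wrist force passes 120 N, or if a joint passes its speed limit or range.

## Robot

A 6-joint arm with a two-finger parallel gripper is mounted at the origin on the work surface. World frame = base frame: x ahead of the robot, y to its left, z up, the work surface at z = 0. Lengths are in mm, angles in degrees, forces in N, time in s.
With the tool pointing down it reaches from about 275 to 725 mm from the base axis. Payload 15.9 kg.
Tool frame: the origin (TCP) lies at the very end of the fingers, on their centre line; the grasp point (between the pads) lies 19 mm behind it; z points along the fingers, y is the direction in which the jaws open and shut (so a half turn about z gives the same grasp; the last joint's range is limited). The gripper opens to 85 mm and grips with 20 to 120 N. Pads are 22 mm wide; open, the fingers measure 114 mm over their backs; the gripper's body (76 mm by 85 mm) begins 54 mm behind the grasp point. The pads swing forward as they close: fully open they stand 13 mm farther back than shut.
Start: joints at [-73.396, 12.198, -1.971, 75.831, 0, 90], TCP at [142.874, -479.137, 231.306] pointing down, gripper open.
Joint ranges: [-170.91, 170.91], [-42.67, 98.43], [-65.05, 77.54], [-120.47, 116.71], [-90, 82.35], [-180, 180]. Speed limits (degrees/s): [108.29, 108.29, 136.94, 147.25, 180, 180].

## Interface

Orientations are given as a 3x3 rotation matrix whose columns are the frame's x, y, z axes.
In Python, from bench import readout, optics, bot gives the robot as it stands. The module is installed in compiled form; this text tells all that it offers.
- The arm moves only by the shell command python3 -m handwheel 'ROWS' [OPENING]. ROWS is JSON, a list of rows, each an object with "travel": the shift along the world's x, y, z in mm, a list of three; "twist": the turn, a rotation vector about the world's x, y, z in degrees, a list of three. In form: [{"travel": [dx, dy, dz], "twist": [ax, ay, az]}, ...]. A call has 1 to 5 rows; each row shifts and turns the commanded pose from where the row before left it; what a row does not reach is not made up. A row lasts 1/8 s, in which the tool goes at most 62.5 mm and 10.7 degrees, less where a joint would pass 70% of its speed; a pose out of reach is approached as far as the arm can. A call is refused whole if a number of a shift passes 62.5 or a number of a turn 10.7, either way. A call with a gripper value outside its range is refused whole. OPENING is the opening, from 0 (shut) to 1 (fully open), set as the call begins (- or left out, the last holds). The fingers move at their own pace and stop on an object; the grip force is fixed at half the most. Time passes only in rows, so rows that do not move let the fingers close. It gives the time, the measured TCP pose, the force and the opening at its end, in the units of the state.
- readout.read_state(): the state, without advancing time (a new reading comes with each control period).
- optics.camera(name): name is "scene" or "top"; returns a dict with "img" (400x640x3 uint8, red, green, blue), "depth" (400x640 float32, mm along the optical axis (not along the pixel's ray), 0 where there is no reading), "fov_y" (degrees; the focal length in pixels is half the picture's height over the tangent of half this angle, whatever the lens; pixels are square), "cx", "cy" (the principal point, pixels), "k1" (the pictures are not rectified: a ray, as slopes to the right and down, at radius r is drawn at 1 + k1 r^2 times it, then the intrinsics apply), "eye" and "rotation" of the camera in the world. Camera axes: x right, y down, z forward; pixel columns grow to the right and rows downward; lengths in mm; the calibration is good to about 2 mm. A picture is of the moment at which its call begins.
- bot.sign_off(): hands the job in, once; it reports no verdict.
The state is a dict: "clock": time; "q": joint angles; "joint_vel": joint speeds; "effort": joint torques, N m; "eef_pos": TCP position; "ee_rot": TCP orientation; "ft_force": force on the tool from outside, world axes, zero at the start; "wrist_torque": the same for the moment, N m; "grip_width": finger opening in mm.
Only numpy, scipy, OpenCV 4.12 (cv2) and the standard library are available. Lean on these libraries where they do the work, as an engineer would, in place of code of your own. Each camera call takes 0.05 s, during which the arm holds its last target.

## Working session

There is one attempt and no reset: what is moved stays moved. The work goes in short steps, Python scripts to look and compute and a shell command to move; the robot and the scene stay as the last step left them, time stands still between calls to the robot, and variables do not carry over. Pictures are saved under pics/ and viewed, and the job is handed in when it is done.

```bash
mkdir -p pics; ls; python3 - <<'E'
from bench import readout, optics, bot
import cv2,numpy as np
s=readout.read_state()
for k,v in s.items(): print(k,np.round(v,2).tolist())
for n in("scene","top"):
    c=optics.camera(n)
    print(n,{k:np.round(v,4).tolist() for k,v in c.items() if k not in("img","depth")})
    cv2.imwrite(f"pics/{n}0.png",c["img"][:,:,::-1])
    np.savez(f"{n}0.npz",**c)
E
```

```text
pics
clock 0.0
q [-73.4, 12.23, -2.01, 75.83, 0.0, 90.0]
joint_vel [-0.02, 0.01, 0.01, -0.07, 0.04, -0.04]
effort [0.0, -68.62, 48.71, 0.02, 0.0, 0.0]
eef_pos [142.8, -478.83, 230.8]
ee_rot [[0.96, 0.29, -0.0], [0.29, -0.96, 0.0], [0.0, -0.0, -1.0]]
ft_force [-0.63, -0.28, -0.28]
wrist_torque [0.01, -0.0, -0.03]
grip_width 85.21
scene {'fov_y': 55.1865, 'cx': 319.432, 'cy': 199.6414, 'k1': 0.031, 'eye': [1403.1685, 73.3177, 818.3886], 'rotation': [[-0.0814, 0.6646, -0.7427], [0.9966, 0.0614, -0.0543], [0.0095, -0.7447, -0.6674]]}
top {'fov_y': 44.7958, 'cx': 317.0677, 'cy': 200.5025, 'k1': -0.0396, 'eye': [289.4904, 16.0467, 1515.0933], 'rotation': [[-0.0865, -0.9742, 0.2083], [-0.9962, 0.0851, -0.0157], [-0.0024, -0.2089, -0.9779]]}
```

View pics/scene0.png

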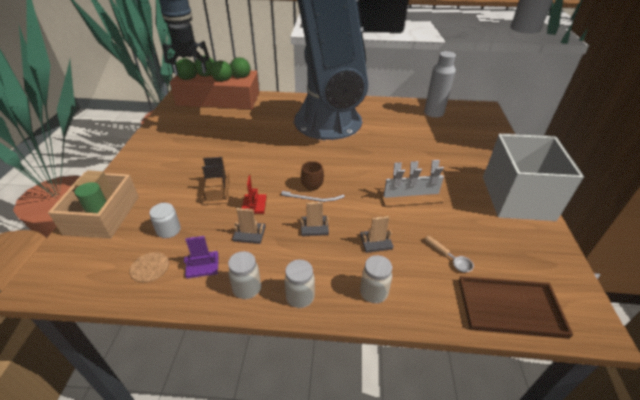

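View pics/top0.png

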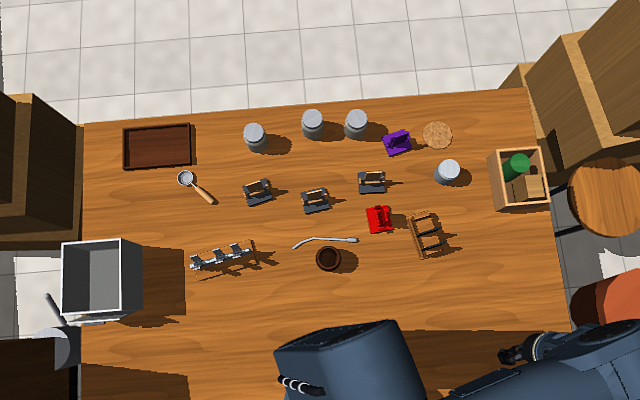

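```bash
cat > h.py <<'E'
import numpy as np,cv2
from bench import readout, optics
def K(c):
    h=c["img"].shape[0]; f=h/2/np.tan(np.radians(float(c["fov_y"]))/2); return f,float(c["cx"]),float(c["cy"])
def undist(c,uv):
    f,cx,cy=K(c); k=float(c["k1"]); d=(np.atleast_2d(uv).astype(float)-[cx,cy])/f; s=d.copy()
    for _ in range(20): s=d/(1+k*(s**2).sum(1,keepdims=True))
    return s
def rays(c,uv):
    s=undist(c,uv); return np.c_[s,np.ones(len(s))]@np.array(c["rotation"]).T
def onplane(c,uv,z):
    r=rays(c,uv); e=np.array(c["eye"]); return e+r*((z-e[2])/r[:,2:])
def proj(c,P):
    f,cx,cy=K(c); p=(np.atleast_2d(P)-c["eye"])@np.array(c["rotation"]); s=p[:,:2]/p[:,2:]
    return s*(1+float(c["k1"])*(s**2).sum(1,keepdims=True))*f+[cx,cy]
def cloud(c):
    H,W=c["depth"].shape; vv,uu=np.mgrid[:H,:W]; uv=np.c_[uu.ravel(),vv.ravel()]
    return (np.array(c["eye"])+rays(c,uv)*c["depth"].reshape(-1,1)).reshape(H,W,3)
def snap(n,tag=None):
    c=optics.camera(n); 
    if tag: cv2.imwrite(f"pics/{n}_{tag}.png",c["img"][:,:,::-1]); np.savez(f"{n}_{tag}.npz",**c)
    return c
def load(f): return dict(np.load(f))
def crop(c,x0,y0,x1,y1,k,out): cv2.imwrite(out,cv2.resize(c["img"][y0:y1,x0:x1,::-1],None,fx=k,fy=k,interpolation=cv2.INTER_CUBIC))
E
python3 - <<'E'
from h import *
t=load("top0.npz"); s=load("scene0.npz")
crop(t,240,160,450,270,3.8,"pics/tc.png"); crop(s,190,150,450,255,3,"pics/sc.png")
crop(t,180,230,270,285,8,"pics/tr.png")
P=cloud(t); print(P[330,230],P[230,330],P[171,372],P[182,312])
P=cloud(s); print(P[320,200],P[213,315],P[230,460],P[245,330])
E
```

```text
[2.35047820e+02 2.89532422e+02 8.72208782e-04] [513.40700826 -40.56762108   3.88013798] [ 689.39275074 -191.44391897   17.35636278] [ 289.49044898   16.04669653 1515.09326858]
[ 9.4158888e+02 -2.3846422e+02  5.6424062e-01] [622.29575549   4.10426945  64.82810411] [5.87947159e+02 4.30043313e+02 1.03691522e-01] [679.13116648  52.11111121  -2.45165243]
```

View pics/tc.png

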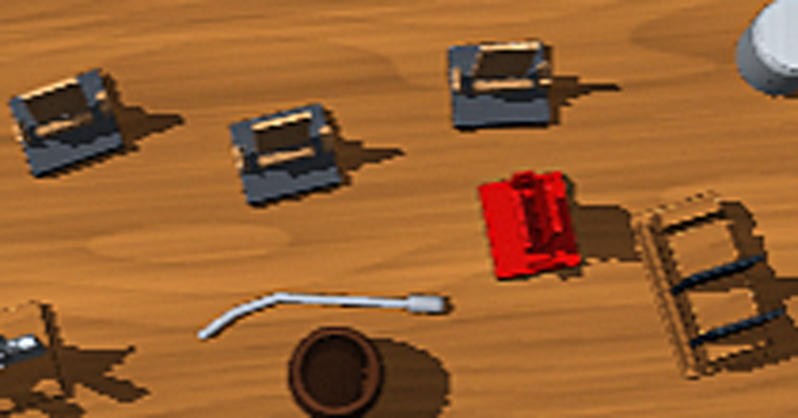

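View pics/sc.png

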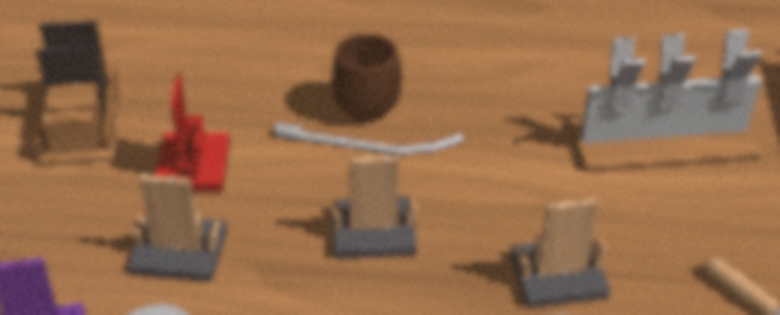

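View pics/tr.png

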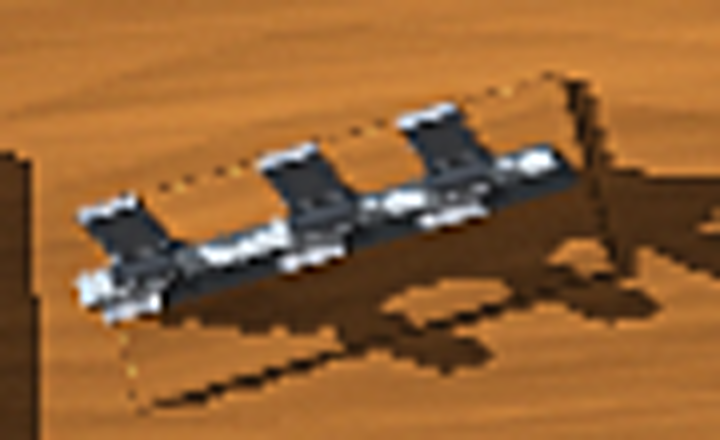

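```bash
python3 - <<'E'
from h import *
t=load("top0.npz"); s=load("scene0.npz")
for n,c in(("top",t),("scene",s)):
    P=cloud(c); ok=(c["depth"]>0)
    z=P[...,2]; print(n,"table z std",np.median(z[ok&(abs(z)<10)]),z[ok&(abs(z)<6)].std(),ok.mean())
    m=ok&(z>8)&(z<140)&(P[...,0]>350)&(P[...,0]<760)&(abs(P[...,1])<400)
    nl,lab,st,ce=cv2.connectedComponentsWithStats(m.astype(np.uint8))
    for i in range(1,nl):
        if st[i,4]>40:
            q=P[lab==i]; rgb=c["img"][lab==i].mean(0)
            print(st[i].tolist(),"mean",q.mean(0).round(),"min",q.min(0).round(),"max",q.max(0).round(),rgb.round())
E
```

```text
top table z std -0.9068752557445805 2.819309118468593 0.99579296875
[387, 147, 24, 9, 96] mean [ 752. -278.   14.] min [ 739. -324.    8.] max [ 760. -248.   22.] [101.  36. 149.]
[434, 162, 10, 21, 137] mean [ 657. -393.   54.] min [ 636. -400.    8.] max [ 684. -387.   83.] [139. 144. 149.]
[188, 171, 28, 33, 168] mean [669. 354.  15.] min [630. 315.   8.] max [743. 399.  27.] [186. 149. 111.]
[358, 171, 28, 23, 532] mean [ 652. -183.   31.] min [ 620. -229.    8.] max [ 692. -145.  109.] [81. 71. 63.]
[243, 178, 30, 29, 535] mean [649. 177.  31.] min [611. 133.   8.] max [697. 224. 110.] [71. 63. 56.]
[301, 187, 29, 27, 530] mean [608.  -1.  30.] min [573. -44.   8.] max [652.  41. 110.] [75. 68. 61.]
[366, 205, 26, 29, 535] mean [ 533. -195.   29.] min [ 492. -231.    8.] max [ 576. -160.  111.] [163.  10.   8.]
[406, 211, 40, 49, 1089] mean [ 469. -327.   46.] min [ 398. -382.    8.] max [ 547. -282.  107.] [120.  77.  38.]
[190, 239, 67, 42, 1439] mean [445. 292.  45.] min [393. 196.   8.] max [506. 391. 137.] [114.  87.  63.]
[316, 246, 27, 26, 446] mean [422. -26.  44.] min [
[... 285 characters left out ...]
389. -59.   9.] max [467.  13.  83.] [77. 51. 35.]
[380, 160, 64, 46, 1956] mean [461. 296.  54.] min [418. 200.   8.] max [512. 397. 132.] [135. 119. 106.]
[233, 175, 34, 67, 1258] mean [ 620. -186.   37.] min [ 496. -233.    8.] max [ 698. -142.  107.] [129.  78.  64.]
[301, 202, 28, 33, 727] mean [626.   2.  41.] min [575. -41.   8.] max [658.  44. 108.] [120.  99.  81.]
[166, 206, 14, 29, 226] mean [ 672. -393.   48.] min [ 644. -400.    8.] max [ 690. -387.   82.] [162. 161. 160.]
[360, 216, 34, 36, 793] mean [668. 181.  40.] min [630. 136.   8.] max [703. 227. 107.] [122. 100.  82.]
[424, 235, 38, 36, 227] mean [678. 356.  15.] min [632. 317.   8.] max [749. 400.  24.] [160. 130. 103.]
```

```bash
cat >> h.py <<'E'
def comp(c,x,y,r,z0,z1):
    P=cloud(c); d=np.hypot(P[...,0]-x,P[...,1]-y); m=(c["depth"]>0)&(d<r)&(P[...,2]>z0)&(P[...,2]<z1); return P[m],m
def plate(q,ang0=0.):
    """vertical thin plate points -> centre xy, yaw of normal (deg, near ang0), width, thickness spread"""
    xy=q[:,:2]
    for _ in range(4):
        m=xy.mean(0); u,s,v=np.linalg.svd(xy-m,full_matrices=False); d=v[0]; n=v[1]
        e=(xy-m)@n; xy=xy[abs(e)<3*max(e.std(),1)]
    m=xy.mean(0); a=(xy-m)@d; lo,hi=np.percentile(a,[1.5,98.5]); c=m+d*(lo+hi)/2
    if n@[np.cos(ang0),np.sin(ang0)]<0: n=-n
    return c.round(1),round(float(np.degrees(np.arctan2(n[1],n[0]))),1),round(float(hi-lo),1),round(float(((xy-m)@n).std()),1),len(xy)
def baserect(q):
    """points of base top -> minAreaRect"""
    (c,wh,a)=cv2.minAreaRect(q[:,:2].astype(np.float32)); return np.round(c,1),np.round(wh,1),round(a,1)
def stand(c,x,y):
    q,_=comp(c,x,y,60,48,102); p=plate(q)
    q,_=comp(c,x,y,60,9,20); b=baserect(q); return p,b,len(q)
E
python3 - <<'E'
from h import *
t=load("top0.npz"); s=load("scene0.npz")
for nm,x,y in(("A",660,180),("B",615,0),("C",660,-185)):
    for c in(t,s): print(nm,stand(c,x,y))
E
```

```text
A ((array([659.2, 180.5]), 14.2, 44.7, 1.1, 77), (array([653.9, 179. ]), array([70., 80.]), 14.8), 294)
A ((array([665.7, 183. ]), 14.6, 44.9, 1.3, 228), (array([658.3, 180.5]), array([73.3, 78.9]), 14.3), 346)
B ((array([6.147e+02, 1.000e-01]), 7.3, 43.7, 5.6, 81), (array([613.1,  -6.8]), array([71.3, 90.1]), 7.5), 320)
B ((array([623.2,   2.8]), 8.4, 42.8, 1.3, 221), (array([616.3,   1.2]), array([73.8, 79.8]), 8.7), 316)
C ((array([ 659.3, -185.4]), -4.1, 45.6, 5.1, 89), (array([ 656.4, -185.8]), array([80.8, 72. ]), 88.7), 295)
C ((array([ 667.6, -183.3]), -1.3, 45.1, 1.4, 232), (array([ 660.3, -182.8]), array([79.6, 73.1]), 88.3), 330)
```

```bash
python3 - <<'E'
from h import *
t=load("top0.npz"); s=load("scene0.npz")
for n,c in(("top",t),("scene",s)):
    P=cloud(c)
    m=(c["depth"]>0)&(P[...,2]>60)&(P[...,2]<106)&(abs(P[...,0]-475)<85)&(abs(P[...,1]+327)<70)
    vv,uu=np.nonzero(m); q=P[m]
    print(n,len(q), "bright",c["img"][m].mean(0))
    nl,lab,st,ce=cv2.connectedComponentsWithStats(m.astype(np.uint8))
    for i in range(1,nl):
        if st[i,4]>15: print(st[i].tolist(),plate(P[lab==i]),P[lab==i].mean(0).round(1),P[lab==i].max(0).round(),P[lab==i].min(0).round())
    # whole rack rect at z 45..60
    q=P[(c["depth"]>0)&(P[...,2]>8)&(P[...,2]<62)&(abs(P[...,0]-475)<95)&(abs(P[...,1]+327)<80)]
    print("rack",baserect(q))
    m=(c["depth"]>0)&(P[...,2]>70)&(P[...,2]<84)&(abs(P[...,0]-455)<75)&(abs(P[...,1]-292)<105)
    print("rail top",plate(P[m]),baserect(P[m]))
    q=P[(c["depth"]>0)&(P[...,2]>7)&(P[...,2]<17)&(abs(P[...,0]-455)<90)&(abs(P[...,1]-292)<125)]
    print("rail foot",baserect(q),len(q))
    m=(c["depth"]>0)&(P[...,2]>112)&(P[...,2]<140)&(abs(P[...,0]-455)<90)&(abs(P[...,1]-292)<125)
    nl,lab,st,ce=cv2.connectedComponentsWithStats(m.astype(np.uint8))
    for i in range(1,nl):
        if st[i,4]>5: print("clip",st[i].tolist(),P[lab==i].mean(0).round(1),P[lab==i].max(0).round(),P[lab==i].min(0).round())
crop(t,400,200,455,265,9,"pics/trk.png"); crop(s,190,150,240,210,9,"pics/srk.png")
E
```

```text
top 119 bright [43.04201681 40.12605042 38.91596639]
[418, 227, 22, 9, 58] (array([ 472.7, -331.3]), 11.6, 58.4, 1.7, 57) [ 472.4 -329.2   90. ] [ 481. -302.  106.] [ 465. -362.   60.]
[424, 241, 22, 9, 52] (array([ 429.2, -342.1]), 11.9, 59.8, 1.7, 50) [ 429.  -340.    92.5] [ 437. -312.  105.] [ 421. -372.   61.]
rack (array([ 474.4, -335.4]), array([151.7, 129. ]), 33.9)
rail top (array([448.3, 296.3]), 11.6, 177.7, 3.9, 150) (array([447.3, 296.3]), array([ 19.3, 181.1]), 12.3)
rail foot (array([458.4, 296.4]), array([237.8, 166.4]), 89.4) 911
clip [230, 243, 9, 6, 32] [476.  244.  123.6] [482. 255. 137.] [469. 233. 115.]
clip [212, 248, 9, 6, 31] [465.9 295.7 123.6] [471. 307. 133.] [459. 286. 114.]
clip [190, 254, 9, 6, 32] [452.4 361.  122.8] [459. 372. 131.] [447. 351. 113.]
clip [233, 254, 8, 5, 20] [443.3 237.4 125.8] [449. 247. 132.] [438. 227. 113.]
clip [215, 259, 9, 5, 21] [433.2 288.3 125.8] [440. 299. 133.] [428. 278. 112.]
clip [193, 266, 8, 5, 20] [419.8 354.1 125.5] [426. 364. 134.] [414. 343. 112.]
scene 381 bright [60.14435696 49.77952756 43.27296588]
[202, 157, 22, 20, 381] (array([ 455.1, -335.5]), -79.9, 53.3, 17.5, 381) [ 458.6 -334.8   83.1] [ 488. -301.  102.] [ 424. -370.   60.]
rack (array([ 479.7, -329.4]), array([137.9,  74.6]), 11.1)
rail top (array([456.8, 296.8]), 11.3, 174.3, 4.9, 227) (array([454.4, 297.6]), array([ 21. , 178.7]), 11.5)
rail foot (array([459.5, 299. ]), array([ 79.7, 192.3]), 8.1) 607
clip [410, 161, 8, 7, 46] [438.3 290.5 120.7] [444. 301. 131.] [430. 279. 112.]
clip [431, 160, 8, 6, 42] [424.8 355.4 121.4] [431. 366. 130.] [418. 344. 112.]
clip [394, 162, 7, 7, 39] [448.6 239.1 122. ] [454. 248. 129.] [440. 229. 113.]
clip [435, 167, 8, 5, 34] [458.1 360.8 122. ] [463. 371. 132.] [453. 351. 112.]
clip [413, 168, 9, 6, 34] [471.7 296.5 122.5] [478. 308. 130.] [467. 285. 113.]
clip [396, 170, 9, 4, 31] [481.8 245.4 122.6] [485. 257. 130.] [478. 235. 114.]
```

View pics/trk.png

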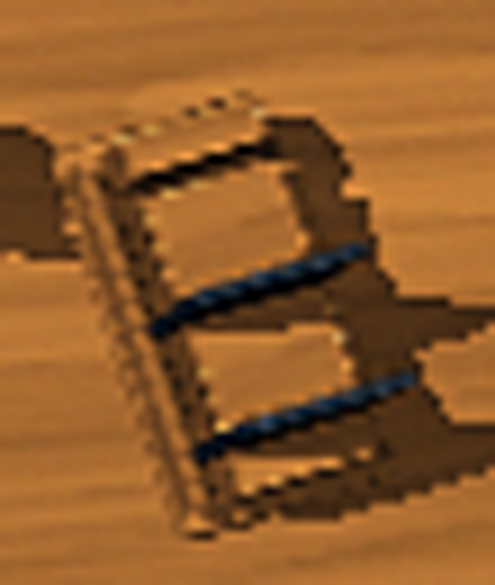

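View pics/srk.png

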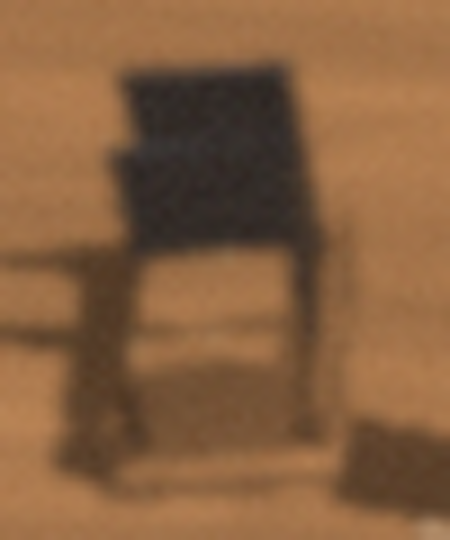

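```bash
python3 -m handwheel '[{"travel":[45,20,0],"twist":[0,0,-1]},{"travel":[45,20,0],"twist":[0,0,-1]},{"travel":[45,20,0],"twist":[0,0,-1]},{"travel":[45,20,0],"twist":[0,0,-1]},{"travel":[45,20,0],"twist":[0,0,-1]}]' 1
```

```text
clock: 0.72
eef_pos: [369.2, -378.2, 231.1]
ee_rot: [[0.98, 0.201, -0.0], [0.201, -0.98, 0.0], [-0.0, -0.0, -1.0]]
ft_force: [0.3, -0.4, -0.9]
grip_width: 85.8
```

```bash
python3 -m handwheel '[{"travel":[35,16,0],"twist":[0,0,0]},{"travel":[36,16,-10],"twist":[0,0,0]},{"travel":[36,16,-20],"twist":[0,0,0]},{"travel":[0,0,0],"twist":[0,0,0]},{"travel":[0,0,0],"twist":[0,0,0]}]'
```

```text
clock: 1.35
eef_pos: [474.5, -331.2, 201.2]
ee_rot: [[0.98, 0.201, -0.001], [0.201, -0.98, 0.0], [-0.001, -0.0, -1.0]]
ft_force: [-0.8, 0.7, 0.2]
grip_width: 85.0
```

```bash
python3 - <<'E'
from h import *
t=snap("top","1"); s=snap("scene","1")
crop(t,390,190,470,270,7,"pics/t1.png"); crop(s,170,90,260,215,5,"pics/s1.png")
st=readout.read_state(); p=np.array(st["eef_pos"]); R=np.array(st["ee_rot"])
for n,c in(("top",t),("scene",s)):
    P=cloud(c); L=(P-p)@R
    m=(c["depth"]>0)&(abs(L[...,0])<40)&(abs(L[...,1])<75)&(L[...,2]>-60)&(L[...,2]<15)
    for sg in(1,-1):
        q=L[m&(L[...,1]*sg>30)]; w=P[m&(L[...,1]*sg>30)]
        print(n,sg,len(q),"local mean",q.mean(0).round(1),"min",np.percentile(q,2,axis=0).round(1),"max",np.percentile(q,98,axis=0).round(1))
E
```

```text
<stdin>:10: RuntimeWarning: Mean of empty slice.
  ret = um.true_divide(
Traceback (most recent call last):
IndexError: index -1 is out of bounds for axis 0 with size 0
```

View pics/t1.png

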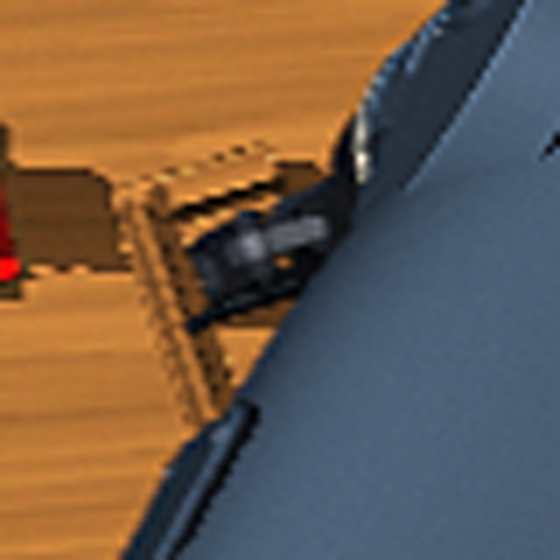

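View pics/s1.png

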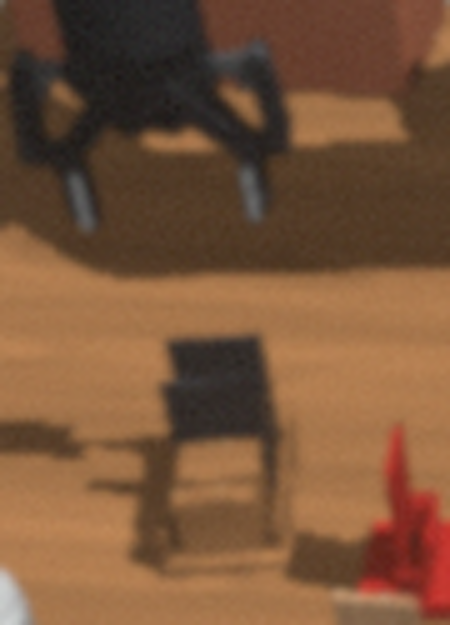

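```bash
cat >> h.py <<'E'
def fingers(c,zlo=-32,zhi=8,ymin=28):
    st=readout.read_state(); p=np.array(st["eef_pos"]); R=np.array(st["ee_rot"])
    P=cloud(c); L=(P-p)@R
    for sg in(1,-1):
        m=(c["depth"]>0)&(abs(L[...,0])<25)&(L[...,1]*sg>ymin)&(L[...,1]*sg<72)&(L[...,2]>zlo)&(L[...,2]<zhi)
        q=L[m]
        if len(q)>5: print(sg,len(q),"med",np.median(q,0).round(1),"lo",np.percentile(q,3,axis=0).round(1),"hi",np.percentile(q,97,axis=0).round(1))
E
python3 - <<'E'
from h import *
fingers(load("scene_1.npz")); 
E
```

```text
1 33 med [  8.2  46.  -24.8] lo [ -8.4  42.5 -30.9] hi [ 12.7  55.4 -13.6]
-1 27 med [  9.1 -50.6 -24.7] lo [ -3.3 -57.7 -31.5] hi [ 12.5 -45.1 -14. ]
```

```bash
python3 - <<'E'
from h import *
for f in("scene0.npz","scene_1.npz"):
    s=load(f);P=cloud(s)
    m=np.zeros(s["depth"].shape,bool); m[160:187,200:224]=1
    m&=(P[...,2]>62)&(P[...,2]<97)&(abs(P[...,1]+330)<45)
    for lo,hi in((462,500),(415,455)):
        q=P[m&(P[...,0]>lo)&(P[...,0]<hi)]
        print(f,lo,len(q),plate(q),q.mean(0).round(1))
E
```

```text
scene0.npz 462 178 (array([ 477.6, -330.9]), 11.8, 58.6, 1.8, 177) [ 477.5 -330.7   79.5]
scene0.npz 415 110 (array([ 433.8, -340.3]), 12.0, 57.3, 2.0, 110) [ 433.9 -340.7   80.3]
scene_1.npz 462 177 (array([ 477.8, -330.8]), 12.2, 58.2, 1.7, 176) [ 477.8 -330.8   80.2]
scene_1.npz 415 109 (array([ 434.2, -340.2]), 12.2, 57.2, 2.1, 109) [ 434.3 -340.6   80.6]
```

```bash
python3 -m handwheel '[{"travel":[1,-1,-40],"twist":[0,0,0]},{"travel":[0,0,-40],"twist":[0,0,0]},{"travel":[0,0,-25],"twist":[0,0,0]},{"travel":[0,0,0],"twist":[0,0,0]},{"travel":[0,0,0],"twist":[0,0,0]}]'; python3 - <<'E'
from h import *
s=snap("scene","2"); crop(s,170,110,260,215,6,"pics/s2.png"); fingers(s)
E
```

```text
clock: 2.08
eef_pos: [476.2, -332.9, 97.9]
ee_rot: [[0.98, 0.201, 0.002], [0.201, -0.98, -0.001], [0.001, 0.001, -1.0]]
ft_force: [0.0, 0.4, -0.2]
grip_width: 85.7
1 32 med [  7.1  45.4 -21.9] lo [ -7.5  40.1 -31. ] hi [ 11.7  56.3 -11.9]
-1 23 med [  8.5 -49.2 -24.5] lo [  0.5 -55.7 -31.2] hi [ 12.8 -30.1   0.9]
```

View pics/s2.png

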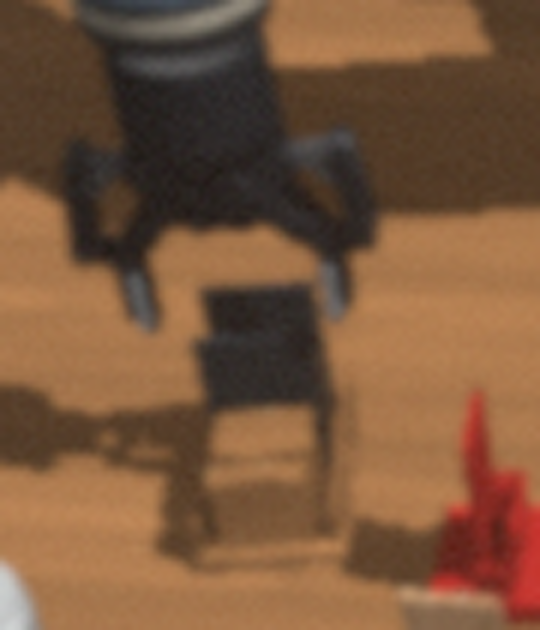

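```bash
python3 -m handwheel '[{"travel":[0,0,-20],"twist":[0,0,0]},{"travel":[0,0,-20],"twist":[0,0,0]},{"travel":[0,0,-14],"twist":[0,0,0]},{"travel":[0,0,0],"twist":[0,0,0]},{"travel":[0,0,0],"twist":[0,0,0]}]'; python3 -m handwheel '[{"travel":[0,0,0],"twist":[0,0,0]},{"travel":[0,0,0],"twist":[0,0,0]},{"travel":[0,0,0],"twist":[0,0,0]},{"travel":[0,0,0],"twist":[0,0,0]},{"travel":[0,0,0],"twist":[0,0,0]}]' 0.55
```

```text
clock: 2.75
eef_pos: [476.4, -332.5, 43.3]
ee_rot: [[0.98, 0.201, 0.001], [0.201, -0.98, -0.001], [0.001, 0.001, -1.0]]
ft_force: [0.8, -0.6, -0.2]
grip_width: 85.5
clock: 3.38
eef_pos: [476.3, -332.3, 43.2]
ee_rot: [[0.98, 0.201, 0.001], [0.201, -0.98, -0.001], [0.001, 0.001, -1.0]]
ft_force: [-2.8, 1.7, 8.5]
grip_width: 58.8
```

```bash
python3 -m handwheel '[{"travel":[0,0,0],"twist":[0,0,0]},{"travel":[0,0,5],"twist":[0,0,0]},{"travel":[0,0,15],"twist":[0,0,0]},{"travel":[0,0,30],"twist":[0,0,0]},{"travel":[0,0,30],"twist":[0,0,0]}]' 0; python3 -m handwheel '[{"travel":[0,0,40],"twist":[0,0,0]},{"travel":[0,0,40],"twist":[0,0,0]},{"travel":[0,0,20],"twist":[0,0,0]},{"travel":[0,0,0],"twist":[0,0,0]},{"travel":[0,0,0],"twist":[0,0,0]}]' 0;  python3 - <<'E'
from h import *
s=snap("scene","3"); crop(s,170,90,260,215,5,"pics/s3.png"); fingers(s)
E
```

```text
clock: 4.0
eef_pos: [475.9, -332.1, 124.1]
ee_rot: [[0.98, 0.201, 0.0], [0.201, -0.98, -0.0], [0.0, 0.0, -1.0]]
ft_force: [0.6, -0.4, -1.2]
grip_width: 58.6
clock: 4.62
eef_pos: [475.6, -332.0, 221.6]
ee_rot: [[0.98, 0.201, -0.001], [0.201, -0.98, 0.001], [-0.001, -0.001, -1.0]]
ft_force: [0.6, 0.4, -1.1]
grip_width: 58.9
1 50 med [  7.6  33.  -17.8] lo [ -0.5  28.3 -30. ] hi [13.4 43.3  2.3]
-1 53 med [  7.8 -36.9 -21.3] lo [ -3.1 -44.  -31.7] hi [ 14.8 -28.3   4.4]
```

View pics/s3.png

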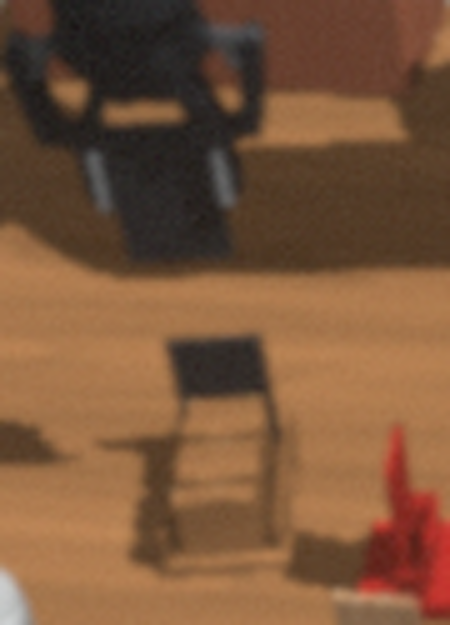

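```bash
python3 -m handwheel '[{"travel":[37,30,-5],"twist":[0,0,-2.6]},{"travel":[37,30,-5],"twist":[0,0,-2.6]},{"travel":[37,30,-5],"twist":[0,0,-2.6]},{"travel":[37,30,-5],"twist":[0,0,-2.6]},{"travel":[36,28,-5],"twist":[0,0,-2.6]}]' ;python3 -m handwheel '[{"travel":[0,0,0],"twist":[0,0,0]},{"travel":[0,0,0],"twist":[0,0,0]},{"travel":[0,0,0],"twist":[0,0,0]}]';  python3 - <<'E'
from h import *
s=snap("scene","4"); t=snap("top","4"); crop(s,200,110,300,250,4,"pics/s4.png"); crop(t,340,140,420,220,5,"pics/t4.png")
st=readout.read_state(); p=np.array(st["eef_pos"])
for n,c in(("s",s),("t",t)):
    q,_=comp(c,p[0],p[1],45,p[2]-31,p[2]-3); print(n,"board",plate(q),q[:,2].min())
    print(stand(c,660,-183))
E
```

```text
clock: 5.3
eef_pos: [660.5, -182.8, 196.0]
ee_rot: [[1.0, -0.026, -0.002], [-0.026, -1.0, 0.0], [-0.002, -0.0, -1.0]]
ft_force: [0.7, -0.9, -0.4]
grip_width: 58.9
clock: 5.68
eef_pos: [659.1, -185.0, 197.4]
ee_rot: [[1.0, -0.025, -0.0], [-0.025, -1.0, -0.0], [-0.0, 0.0, -1.0]]
ft_force: [-0.4, -0.4, 0.1]
grip_width: 58.7
s board (array([ 660.8, -183.9]), -1.0, 57.7, 1.4, 187) 166.92751004555396
((array([ 667.3, -183.3]), -0.9, 45.1, 1.3, 232), (array([ 661.3, -182.6]), array([80.2, 74.3]), 89.6), 331)h.py:31: RuntimeWarning: Mean of empty slice.
  m=xy.mean(0); u,s,v=np.linalg.svd(xy-m,full_matrices=False); d=v[0]; n=v[1]
  ret = um.true_divide(
Traceback (most recent call last):
  File "h.py", line 31, in plate
    m=xy.mean(0); u,s,v=np.linalg.svd(xy-m,full_matrices=False); d=v[0]; n=v[1]
                                                                   ~^^^
IndexError: index 0 is out of bounds for axis 0 with size 0
```

View pics/s4.png

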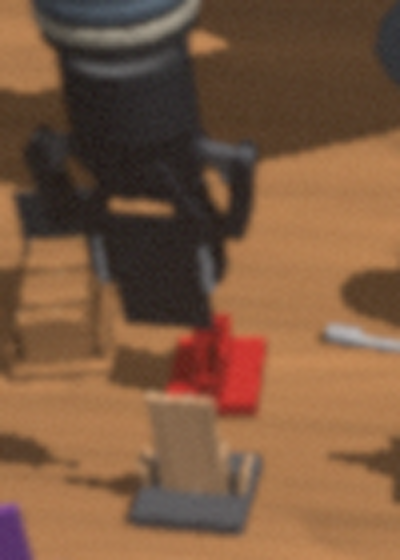

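View pics/t4.png

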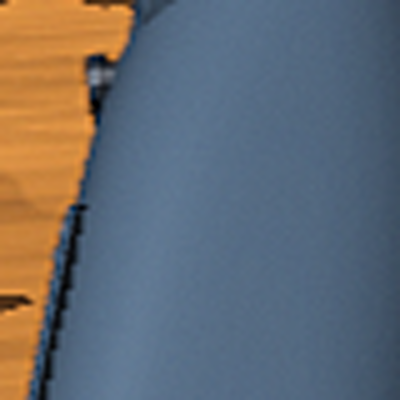

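```bash
python3 -m handwheel '[{"travel":[-0.8,0.6,-25],"twist":[0,0,0]},{"travel":[0,0,-17],"twist":[0,0,0]},{"travel":[0,0,-10],"twist":[0,0,0]},{"travel":[0,0,0],"twist":[0,0,0]},{"travel":[0,0,0],"twist":[0,0,0]}]' ; cat >> h.py <<'E'
def tilt(q):
    """vertical tilt of plate: fit along normal vs z"""
    c,a,*_=plate(q); n=np.array([np.cos(np.radians(a)),np.sin(np.radians(a))])
    e=(q[:,:2]-c)@n; k=abs(e)<6; A=np.c_[q[k,2]-100,np.ones(k.sum())]; s=np.linalg.lstsq(A,e[k],rcond=None)[0]; return round(float(np.degrees(np.arctan(s[0]))),1)
def check(c,sx,sy):
    p=np.array(readout.read_state()["eef_pos"])
    q,_=comp(c,p[0],p[1],45,p[2]-31,p[2]+8); b=plate(q); print("board",b,"tilt",tilt(q))
    q,_=comp(c,sx,sy,60,48,min(102,p[2]-37)); s=plate(q); print("plate",s,"tilt",tilt(q))
    a=np.radians(s[1]); n=np.array([np.cos(a),np.sin(a)]); d=b[0]-s[0]
    print("board centre in stand: x %.1f y %.1f"%(d@n+9-2.5,d@[-n[1],n[0]]), "dyaw",round(b[1]-s[1],1))
E
python3 - <<'E'
from h import *
s=snap("scene","5"); check(s,660,-183); crop(s,200,130,300,250,5,"pics/s5.png")
E
```

```text
clock: 6.4
eef_pos: [659.4, -183.7, 146.2]
ee_rot: [[1.0, -0.025, 0.001], [-0.025, -1.0, -0.0], [0.001, 0.0, -1.0]]
ft_force: [0.3, 0.2, -0.9]
grip_width: 58.9
board (array([ 661.1, -182.8]), -1.2, 58.0, 1.4, 240) tilt 0.2
plate (array([ 667.5, -183.3]), -1.2, 44.7, 1.5, 229) tilt -0.1
board centre in stand: x 0.1 y 0.4 dyaw 0.0
```

View pics/s5.png

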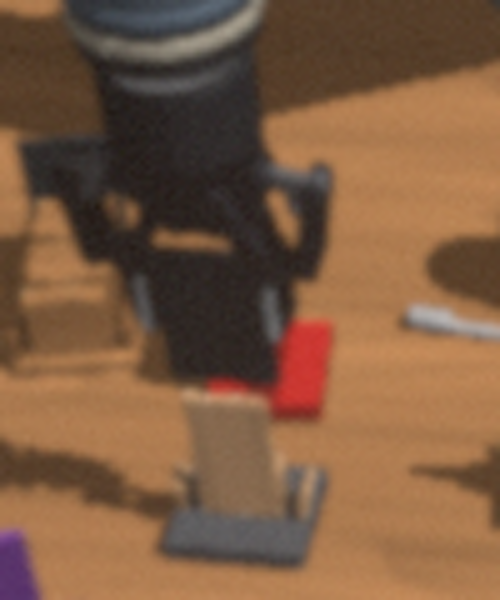

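```bash
python3 -m handwheel '[{"travel":[-1,-0.4,-10],"twist":[0,0,0]},{"travel":[0,0,-15],"twist":[0,0,0]},{"travel":[0,0,-18],"twist":[0,0,0]},{"travel":[0,0,-12],"twist":[0,0,0]},{"travel":[0,0,0],"twist":[0,0,0]}]' ; python3 -m handwheel '[{"travel":[0,0,-8],"twist":[0,0,0]},{"travel":[0,0,-8],"twist":[0,0,0]},{"travel":[0,0,-8],"twist":[0,0,0]},{"travel":[0,0,0],"twist":[0,0,0]}]';
python3 - <<'E'
from h import *
s=snap("scene","6"); crop(s,200,130,300,250,5,"pics/s6.png")
p=np.array(readout.read_state()["eef_pos"]);print(p)
E
```

```text
clock: 7.08
eef_pos: [657.3, -183.7, 89.0]
ee_rot: [[1.0, -0.024, -0.002], [-0.024, -1.0, 0.001], [-0.002, -0.001, -1.0]]
ft_force: [0.1, 0.2, -0.1]
grip_width: 58.8
clock: 7.58
eef_pos: [657.9, -183.8, 65.6]
ee_rot: [[1.0, -0.024, -0.001], [-0.024, -1.0, 0.0], [-0.001, -0.0, -1.0]]
ft_force: [1.4, 0.7, -1.5]
grip_width: 58.9
[ 658.00028891 -183.91710191   66.07170699]
```

View pics/s6.png

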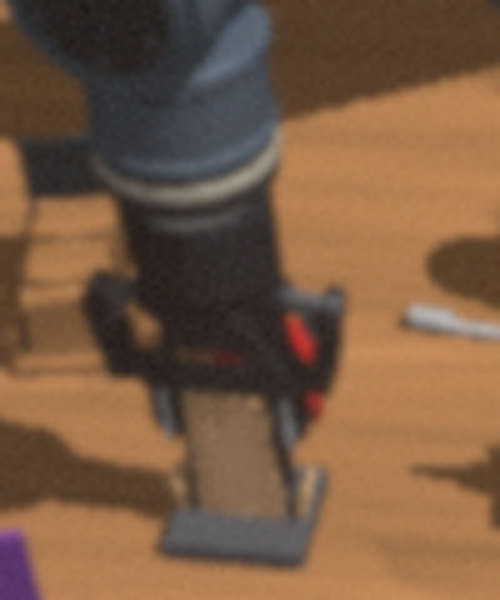

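```bash
python3 -m handwheel '[{"travel":[0,0,-6],"twist":[0,0,0]},{"travel":[0,0,-5],"twist":[0,0,0]},{"travel":[0,0,-4],"twist":[0,0,0]},{"travel":[0,0,0],"twist":[0,0,0]}]' ; python3 -m handwheel '[{"travel":[0,0,-2],"twist":[0,0,0]},{"travel":[0,0,-1],"twist":[0,0,0]},{"travel":[0,0,0],"twist":[0,0,0]}]'
```

```text
clock: 8.12
eef_pos: [658.0, -183.9, 50.9]
ee_rot: [[1.0, -0.024, -0.0], [-0.024, -1.0, 0.0], [-0.0, -0.0, -1.0]]
ft_force: [0.2, -0.4, -1.6]
grip_width: 58.8
clock: 8.5
eef_pos: [658.1, -183.9, 48.4]
ee_rot: [[1.0, -0.024, 0.0], [-0.024, -1.0, -0.0], [0.0, 0.0, -1.0]]
ft_force: [0.6, 0.9, -0.7]
grip_width: 59.1
```

```bash
python3 -m handwheel '[{"travel":[0,0,-1],"twist":[0,0,0]},{"travel":[0,0,0],"twist":[0,0,0]}]' ; python3 -m handwheel '[{"travel":[0,0,-1],"twist":[0,0,0]},{"travel":[0,0,0],"twist":[0,0,0]}]'
```

```text
clock: 8.75
eef_pos: [658.4, -184.0, 48.3]
ee_rot: [[1.0, -0.024, 0.001], [-0.024, -1.0, -0.0], [0.001, 0.0, -1.0]]
ft_force: [-2.9, 1.0, 9.5]
grip_width: 58.8
clock: 9.0
eef_pos: [658.6, -184.0, 48.2]
ee_rot: [[1.0, -0.024, 0.002], [-0.024, -1.0, -0.0], [0.002, 0.0, -1.0]]
ft_force: [-5.9, 2.3, 20.5]
grip_width: 59.0
```

```bash
python3 -m handwheel '[{"travel":[0,0,1],"twist":[0,0,0]},{"travel":[0,0,0],"twist":[0,0,0]}]'; python3 -m handwheel '[{"travel":[0,0,0],"twist":[0,0,0]},{"travel":[0,0,0],"twist":[0,0,0]},{"travel":[0,0,0],"twist":[0,0,0]},{"travel":[0,0,0],"twist":[0,0,0]}]' 1; python3 -m handwheel '[{"travel":[0,0,10],"twist":[0,0,0]},{"travel":[0,0,25],"twist":[0,0,0]},{"travel":[0,0,40],"twist":[0,0,0]},{"travel":[0,0,40],"twist":[0,0,0]},{"travel":[0,0,40],"twist":[0,0,0]}]'
```

```text
clock: 9.25
eef_pos: [658.4, -184.0, 48.3]
ee_rot: [[1.0, -0.024, 0.001], [-0.024, -1.0, -0.0], [0.001, 0.0, -1.0]]
ft_force: [-3.3, 0.7, 10.6]
grip_width: 58.9
clock: 9.75
eef_pos: [658.0, -183.9, 47.2]
ee_rot: [[1.0, -0.024, -0.0], [-0.024, -1.0, 0.0], [-0.0, -0.0, -1.0]]
ft_force: [-0.7, 1.0, -0.1]
grip_width: 85.5
clock: 10.38
eef_pos: [657.9, -183.9, 204.6]
ee_rot: [[1.0, -0.024, 0.001], [-0.024, -1.0, -0.0], [0.001, 0.0, -1.0]]
ft_force: [-0.0, -0.8, 0.4]
grip_width: 85.2
```

```bash
python3 -m handwheel '[{"travel":[-40,-28,5],"twist":[0,0,2.6]},{"travel":[-40,-28,5],"twist":[0,0,2.6]},{"travel":[-40,-28,0],"twist":[0,0,2.6]},{"travel":[-40,-28,0],"twist":[0,0,2.6]},{"travel":[-40,-28,0],"twist":[0,0,2.7]}]'; python3 -m handwheel '[{"travel":[-20,-14,0],"twist":[0,0,0]},{"travel":[-5,-3,-20],"twist":[0,0,0]},{"travel":[0,0,-40],"twist":[0,0,0]},{"travel":[0,0,-40],"twist":[0,0,0]},{"travel":[0,0,0],"twist":[0,0,0]}]'
python3 - <<'E'
from h import *
s=snap("scene","7"); crop(s,170,110,300,250,4,"pics/s7.png")
t=snap("top","7"); crop(t,340,140,460,270,5,"pics/t7.png")
q,_=comp(s,658,-184,45,25,102); print("plate",plate(q))
P=cloud(s); m=np.zeros(s["depth"].shape,bool); m[160:187,200:224]=1
m&=(P[...,2]>62)&(P[...,2]<97)&(abs(P[...,1]+340)<45)&(P[...,0]>415)&(P[...,0]<455); print(plate(P[m]))
for c in(s,t):
  P=cloud(c); d=np.hypot(P[...,0]-658,P[...,1]+184)<45
  q=P[d&(P[...,2]>98)&(P[...,2]<116)]; print("top edges",len(q),q[:,2].mean(),plate(q))
E
```

```text
clock: 11.0
eef_pos: [456.8, -324.7, 213.2]
ee_rot: [[0.979, 0.205, 0.001], [0.205, -0.979, -0.001], [0.001, 0.001, -1.0]]
ft_force: [-0.2, -0.9, 0.7]
grip_width: 85.2
clock: 11.62
eef_pos: [431.7, -339.9, 110.9]
ee_rot: [[0.979, 0.203, -0.003], [0.203, -0.979, 0.002], [-0.003, -0.003, -1.0]]
ft_force: [0.3, -0.3, 1.1]
grip_width: 85.4
plate (array([ 665.7, -183.2]), 0.5, 71.7, 3.5, 440)
(array([ 434.2, -340.5]), 12.8, 57.7, 1.8, 144)
top edges 93 103.0243992065286 (array([ 662.7, -182.9]), -2.0, 57.7, 4.5, 93)
top edges 74 102.86617926951058 (array([ 658.4, -186.1]), -0.1, 56.9, 4.2, 74)
```

View pics/s7.png

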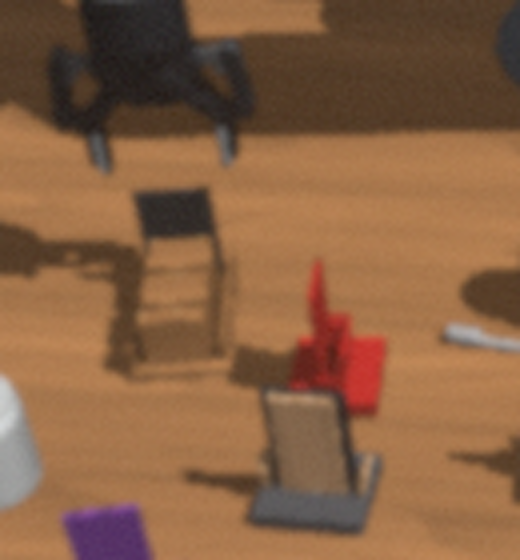

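View pics/t7.png

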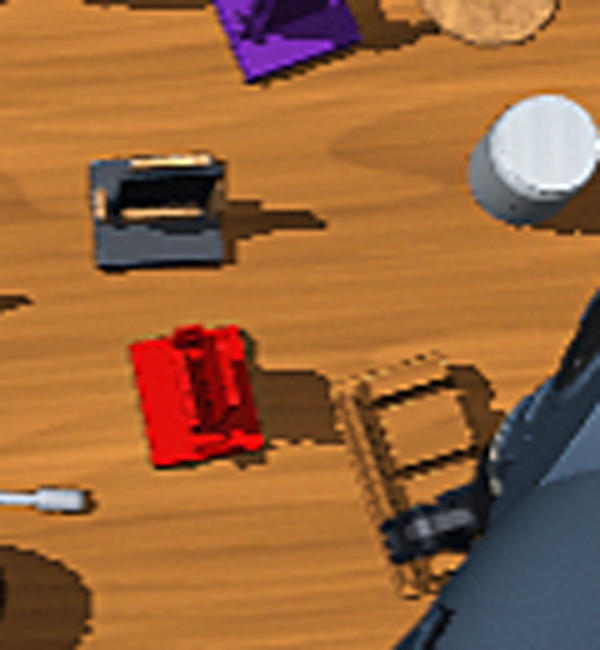

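```bash
python3 -m handwheel '[{"travel":[0.5,-1.3,-20],"twist":[0,0,0]},{"travel":[0,0,-25],"twist":[0,0,0]},{"travel":[0,0,-22],"twist":[0,0,0]},{"travel":[0,0,0],"twist":[0,0,0]},{"travel":[0,0,0],"twist":[0,0,0]}]'; python3 -m handwheel '[{"travel":[0,0,0],"twist":[0,0,0]},{"travel":[0,0,0],"twist":[0,0,0]},{"travel":[0,0,0],"twist":[0,0,0]},{"travel":[0,0,0],"twist":[0,0,0]},{"travel":[0,0,0],"twist":[0,0,0]}]' 0
```

```text
clock: 12.35
eef_pos: [434.6, -343.0, 47.3]
ee_rot: [[0.979, 0.203, 0.002], [0.203, -0.979, -0.002], [0.002, 0.002, -1.0]]
ft_force: [-0.6, 0.4, 0.7]
grip_width: 85.3
clock: 12.98
eef_pos: [434.2, -342.7, 46.7]
ee_rot: [[0.979, 0.203, 0.002], [0.203, -0.979, -0.001], [0.001, 0.001, -1.0]]
ft_force: [-1.2, 2.4, 11.5]
grip_width: 59.0
```

```bash
python3 -m handwheel '[{"travel":[0,0,0],"twist":[0,0,0]},{"travel":[0,0,5],"twist":[0,0,0]},{"travel":[0,0,15],"twist":[0,0,0]},{"travel":[0,0,40],"twist":[0,0,0]},{"travel":[0,0,40],"twist":[0,0,0]}]' 0; python3 -m handwheel '[{"travel":[0,0,40],"twist":[0,0,0]},{"travel":[0,0,40],"twist":[0,0,0]},{"travel":[0,0,0],"twist":[0,0,0]},{"travel":[0,0,0],"twist":[0,0,0]}]'; python3 - <<'E'
from h import *
s=snap("scene","8"); crop(s,170,100,450,260,2.8,"pics/s8.png"); print(stand(s,615,0)); print(stand(s,660,182))
E
```

```text
clock: 13.6
eef_pos: [433.5, -342.1, 147.4]
ee_rot: [[0.979, 0.203, 0.0], [0.203, -0.979, -0.0], [0.0, 0.0, -1.0]]
ft_force: [0.5, -0.4, -1.3]
grip_width: 59.3
clock: 14.1
eef_pos: [433.5, -342.1, 225.3]
ee_rot: [[0.979, 0.203, 0.0], [0.203, -0.979, 0.0], [0.0, -0.0, -1.0]]
ft_force: [0.3, 0.3, -1.1]
grip_width: 58.9
((array([623.5,   2.8]), 9.2, 42.8, 1.4, 221), (array([6.163e+02, 6.000e-01]), array([72.5, 79.9]), 10.0), 314)
((array([665.7, 182.9]), 13.7, 45.0, 1.3, 228), (array([658.1, 180.4]), array([72.7, 79.8]), 14.5), 346)
```

View pics/s8.png

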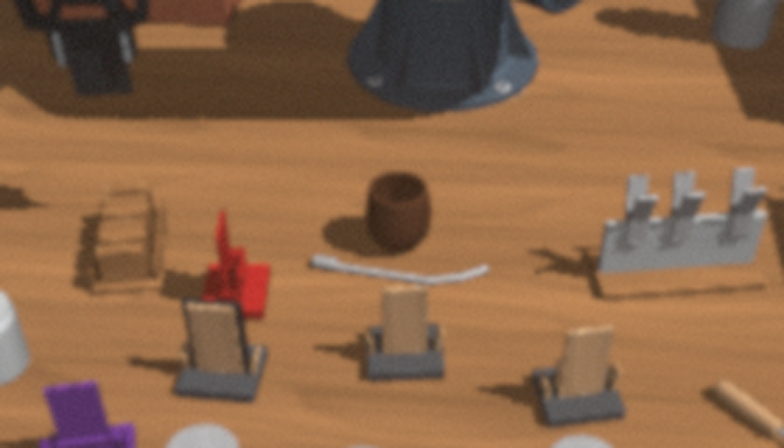

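```bash
python3 -m handwheel '[{"travel":[20,36,0],"twist":[0,0,-0.6]},{"travel":[20,36,0],"twist":[0,0,-0.6]},{"travel":[20,36,0],"twist":[0,0,-0.6]},{"travel":[20,36,0],"twist":[0,0,-0.6]},{"travel":[20,36,0],"twist":[0,0,-0.6]}]'; python3 -m handwheel '[{"travel":[20,36,0],"twist":[0,0,0]},{"travel":[20,36,0],"twist":[0,0,0]},{"travel":[20,40,0],"twist":[0,0,0]},{"travel":[20,40,-10],"twist":[0,0,0]},{"travel":[3,10,-15],"twist":[0,0,0]}]'; python3 -m handwheel '[{"travel":[0,0,-20],"twist":[0,0,0]},{"travel":[0,0,-20],"twist":[0,0,0]},{"travel":[0,0,0],"twist":[0,0,0]},{"travel":[0,0,0],"twist":[0,0,0]}]'; python3 - <<'E'
from h import *
s=snap("scene","9"); check(s,615,0); crop(s,260,110,370,250,4,"pics/s9.png")
E
```

```text
clock: 14.78
eef_pos: [533.5, -160.8, 224.3]
ee_rot: [[0.989, 0.151, -0.002], [0.151, -0.989, 0.001], [-0.002, -0.001, -1.0]]
ft_force: [0.7, -0.1, -1.0]
grip_width: 59.1
clock: 15.4
eef_pos: [616.9, 2.1, 198.7]
ee_rot: [[0.988, 0.154, -0.001], [0.154, -0.988, 0.0], [-0.001, -0.0, -1.0]]
ft_force: [0.2, -0.0, -1.2]
grip_width: 59.1
clock: 15.9
eef_pos: [616.4, -0.6, 160.7]
ee_rot: [[0.989, 0.151, -0.0], [0.151, -0.989, -0.0], [-0.0, 0.0, -1.0]]
ft_force: [0.5, 0.5, -0.2]
grip_width: 58.7
board (array([ 6.167e+02, -6.000e-01]), 8.3, 57.1, 1.5, 244) tilt -0.1
plate (array([623.6,   2.8]), 8.8, 42.6, 1.4, 221) tilt -0.0
board centre in stand: x -0.8 y -2.3 dyaw -0.5
```

View pics/s9.png

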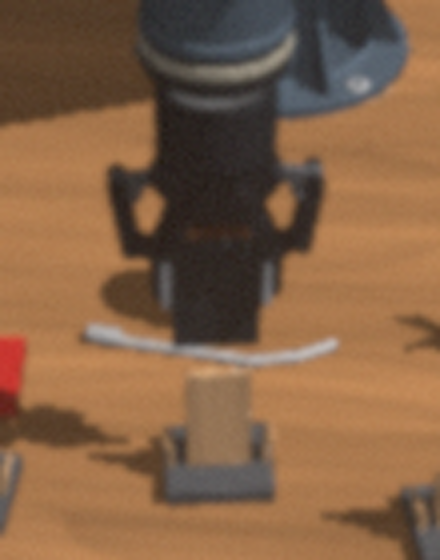

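```bash
python3 -m handwheel '[{"travel":[-0.3,2,-10],"twist":[0,0,0.4]},{"travel":[0,0,-8],"twist":[0,0,0]},{"travel":[0,0,0],"twist":[0,0,0]},{"travel":[0,0,0],"twist":[0,0,0]}]'; python3 - <<'E'
from h import *
s=snap("scene","10"); check(s,615,0); print(readout.read_state()["eef_pos"])
E
```

```text
clock: 16.45
eef_pos: [616.3, 1.8, 142.4]
ee_rot: [[0.987, 0.158, 0.0], [0.158, -0.987, 0.0], [0.0, -0.0, -1.0]]
ft_force: [-0.4, -0.8, -1.6]
grip_width: 58.9
board (array([616.8,   2.1]), 9.5, 57.7, 1.5, 234) tilt 0.5
plate (array([623.2,   2.8]), 9.2, 42.7, 1.5, 220) tilt -0.0
board centre in stand: x 0.1 y 0.3 dyaw 0.3
[616.4022605    1.76222916 142.54493733]
```

```bash
python3 -m handwheel '[{"travel":[-0.8,-0.3,-10],"twist":[0,0,0]},{"travel":[0,0,-15],"twist":[0,0,0]},{"travel":[0,0,-18],"twist":[0,0,0]},{"travel":[0,0,-7],"twist":[0,0,0]},{"travel":[0,0,0],"twist":[0,0,0]}]' ; python3 -m handwheel '[{"travel":[0,0,-8],"twist":[0,0,0]},{"travel":[0,0,-8],"twist":[0,0,0]},{"travel":[0,0,-8],"twist":[0,0,0]},{"travel":[0,0,0],"twist":[0,0,0]}]'
```

```text
clock: 17.12
eef_pos: [615.0, 1.5, 91.6]
ee_rot: [[0.987, 0.158, -0.001], [0.158, -0.987, 0.0], [-0.001, -0.0, -1.0]]
ft_force: [0.2, -0.5, -0.4]
grip_width: 58.6
clock: 17.62
eef_pos: [615.3, 1.5, 67.6]
ee_rot: [[0.987, 0.158, -0.001], [0.158, -0.987, 0.0], [-0.001, -0.0, -1.0]]
ft_force: [1.0, -0.3, -0.1]
grip_width: 58.8
```

```bash
python3 -m handwheel '[{"travel":[0,0,-6],"twist":[0,0,0]},{"travel":[0,0,-5],"twist":[0,0,0]},{"travel":[0,0,-3],"twist":[0,0,0]},{"travel":[0,0,0],"twist":[0,0,0]}]' ; python3 -m handwheel '[{"travel":[0,0,-2],"twist":[0,0,0]},{"travel":[0,0,0],"twist":[0,0,0]}]'
```

```text
clock: 18.12
eef_pos: [615.4, 1.5, 54.1]
ee_rot: [[0.987, 0.158, -0.0], [0.158, -0.987, 0.0], [-0.0, -0.0, -1.0]]
ft_force: [0.1, 1.2, -0.8]
grip_width: 58.8
clock: 18.38
eef_pos: [615.4, 1.4, 52.2]
ee_rot: [[0.987, 0.158, -0.0], [0.158, -0.987, -0.0], [-0.0, 0.0, -1.0]]
ft_force: [-0.3, 1.0, -0.9]
grip_width: 59.0
```

```bash
python3 -m handwheel '[{"travel":[0,0,-1],"twist":[0,0,0]},{"travel":[0,0,0],"twist":[0,0,0]}]'; python3 -m handwheel '[{"travel":[0,0,-0.7],"twist":[0,0,0]},{"travel":[0,0,0],"twist":[0,0,0]}]'
```

```text
clock: 18.62
eef_pos: [615.7, 1.5, 51.7]
ee_rot: [[0.987, 0.158, 0.001], [0.158, -0.987, 0.0], [0.001, 0.0, -1.0]]
ft_force: [-2.0, 0.1, 3.6]
grip_width: 59.0
clock: 18.88
eef_pos: [615.9, 1.5, 51.7]
ee_rot: [[0.987, 0.158, 0.001], [0.158, -0.987, 0.0], [0.001, 0.0, -1.0]]
ft_force: [-3.7, 1.2, 12.9]
grip_width: 58.6
```

```bash
python3 -m handwheel '[{"travel":[0,0,1],"twist":[0,0,0]},{"travel":[0,0,0],"twist":[0,0,0]}]'; python3 -m handwheel '[{"travel":[0,0,0],"twist":[0,0,0]},{"travel":[0,0,0],"twist":[0,0,0]},{"travel":[0,0,0],"twist":[0,0,0]},{"travel":[0,0,0],"twist":[0,0,0]}]' 1; python3 -m handwheel '[{"travel":[0,0,10],"twist":[0,0,0]},{"travel":[0,0,25],"twist":[0,0,0]},{"travel":[0,0,40],"twist":[0,0,0]},{"travel":[0,0,40],"twist":[0,0,0]},{"travel":[0,0,40],"twist":[0,0,0]}]'
```

```text
clock: 19.12
eef_pos: [615.6, 1.5, 51.7]
ee_rot: [[0.987, 0.158, 0.0], [0.158, -0.987, 0.0], [0.0, 0.0, -1.0]]
ft_force: [-0.5, 1.0, 3.7]
grip_width: 58.7
clock: 19.62
eef_pos: [615.5, 1.5, 51.6]
ee_rot: [[0.987, 0.158, -0.0], [0.158, -0.987, 0.0], [-0.0, -0.0, -1.0]]
ft_force: [0.5, -0.0, -0.4]
grip_width: 85.1
clock: 20.25
eef_pos: [615.3, 1.5, 208.8]
ee_rot: [[0.987, 0.158, 0.001], [0.158, -0.987, 0.0], [0.001, 0.0, -1.0]]
ft_force: [2.0, -0.4, -0.2]
grip_width: 85.4
```

```bash
python3 - <<'E'
from h import *
print(np.round(readout.read_state()["q"],1))
E
python3 -m handwheel '[{"travel":[-18,28,0],"twist":[0,0,10]},{"travel":[-18,28,0],"twist":[0,0,10]},{"travel":[-18,28,0],"twist":[0,0,10]},{"travel":[-18,28,0],"twist":[0,0,10]},{"travel":[-18,28,0],"twist":[0,0,10]}]'; python3 - <<'E'
from h import *
print(np.round(readout.read_state()["q"],1))
E
```

```text
[1.00e-01 2.65e+01 1.48e+01 7.83e+01 0.00e+00 1.71e+02]
clock: 20.88
eef_pos: [524.9, 142.3, 207.4]
ee_rot: [[0.509, 0.861, 0.001], [0.861, -0.509, 0.0], [0.001, 0.001, -1.0]]
ft_force: [0.2, 0.5, -0.4]
grip_width: 85.4
[ 15.2  17.6   1.7  74.1   0.  135.7]
```

```bash
python3 -m handwheel '[{"travel":[-15,25,0],"twist":[0,0,10]},{"travel":[-15,25,0],"twist":[0,0,10]},{"travel":[-15,25,-5],"twist":[0,0,10]},{"travel":[-15,21,-5],"twist":[0,0,10]},{"travel":[0,0,-10],"twist":[0,0,1.8]}]'; python3 -m handwheel '[{"travel":[0,0,0],"twist":[0,0,0]},{"travel":[0,0,0],"twist":[0,0,0]}]';python3 - <<'E'
from h import *
s=snap("scene","11"); crop(s,380,100,460,210,5,"pics/s11.png"); t=snap("top","11"); crop(t,180,220,280,290,7,"pics/t11.png")
st=readout.read_state();print(np.round(st["q"],1),st["eef_pos"])
E
```

```text
clock: 21.5
eef_pos: [465.1, 238.7, 187.3]
ee_rot: [[-0.193, 0.981, 0.001], [0.981, 0.193, 0.001], [0.001, 0.001, -1.0]]
ft_force: [0.2, -0.4, 0.5]
grip_width: 85.6
clock: 21.75
eef_pos: [465.9, 236.9, 186.9]
ee_rot: [[-0.187, 0.982, 0.0], [0.982, 0.187, -0.0], [-0.0, 0.0, -1.0]]
ft_force: [-0.2, -0.6, 0.1]
grip_width: 85.6
[ 27.   15.5  -4.1  70.4  -0.  106.2] [465.98331375 237.01132058 186.94946779]
```

View pics/s11.png

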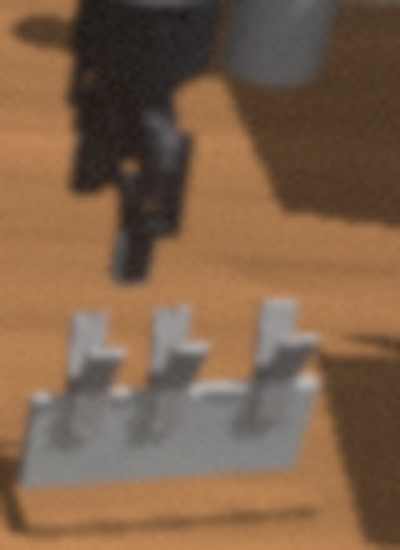

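View pics/t11.png

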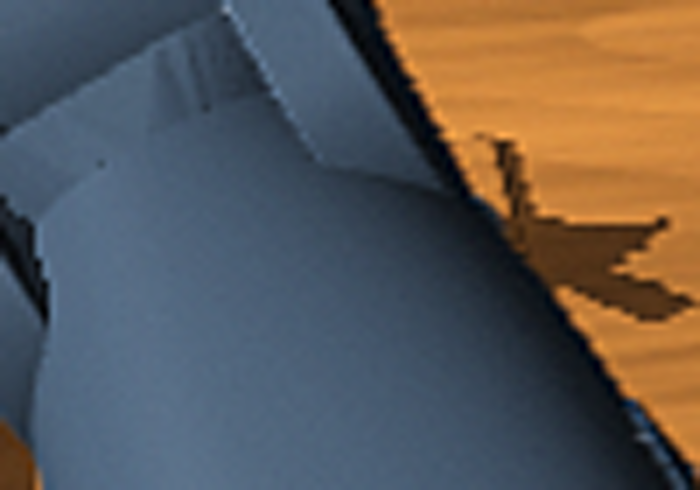

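```bash
cat >> h.py <<'E'
def gripclip(c,z0=112,z1=140,r=40):
    st=readout.read_state(); p=np.array(st["eef_pos"]); R=np.array(st["ee_rot"]); P=cloud(c); L=(P-p)@R
    m=(c["depth"]>0)&(L[...,2]<3)&(L[...,2]>-30)&(abs(L[...,0])<22)&(abs(L[...,1])<70)
    for sg in(1,-1):
        q=L[m&(L[...,1]*sg>3)]; 
        if len(q)>4: print("finger",sg,len(q),np.percentile(q,[4,50,96],axis=0).round(1).tolist())
    m=((c["depth"]>0)&(P[...,2]>z0)&(P[...,2]<z1)&(np.hypot(P[...,0]-p[0],P[...,1]-p[1])<r)&(L[...,2]>8)).astype(np.uint8)
    n,lab,stt,ce=cv2.connectedComponentsWithStats(m)
    for i in range(1,n):
        if stt[i,4]>8: q=L[lab==i]; w=P[lab==i]; print("handle",len(q),"local",np.percentile(q,[4,50,96],axis=0).round(1).tolist(),"zmax",w[:,2].max().round(1))
E
python3 - <<'E'
from h import *
gripclip(load("scene_11.npz"))
E
```

```text
finger 1 33 [[-11.1, 47.4, -29.0], [-4.3, 51.4, -23.7], [6.6, 56.8, -14.6]]
finger -1 36 [[-10.5, -46.0, -28.5], [-1.6, -43.0, -21.2], [8.5, -40.2, -13.8]]
handle 43 local [[-4.8, -21.6, 57.4], [5.0, -15.6, 65.6], [14.4, -12.4, 74.2]] zmax 130.2
handle 33 local [[-5.2, 14.1, 57.7], [4.9, 17.3, 65.6], [16.1, 19.0, 73.8]] zmax 130.1
```

```bash
python3 -m handwheel '[{"travel":[-1.1,5.6,-25],"twist":[0,0,0.5]},{"travel":[0,0,-15],"twist":[0,0,0]},{"travel":[0,0,0],"twist":[0,0,0]},{"travel":[0,0,0],"twist":[0,0,0]}]';python3 - <<'E'
from h import *
s=snap("scene","12"); crop(s,380,100,460,210,5,"pics/s12.png")
gripclip(s)
E
```

```text
clock: 22.35
eef_pos: [464.7, 243.0, 147.3]
ee_rot: [[-0.197, 0.98, 0.001], [0.98, 0.197, 0.0], [0.0, 0.001, -1.0]]
ft_force: [1.6, 0.0, 1.2]
grip_width: 85.2
finger 1 32 [[-11.1, 44.8, -27.9], [-5.1, 52.4, -23.3], [9.8, 57.2, -12.3]]
finger -1 32 [[-10.8, -45.7, -28.7], [-1.5, -43.1, -20.5], [9.2, -40.3, -13.9]]
handle 38 local [[-10.8, -22.4, 16.8], [-1.1, -16.3, 26.0], [8.2, -13.2, 33.4]] zmax 131.0
handle 32 local [[-11.2, 13.3, 17.8], [-1.5, 16.9, 23.8], [9.6, 20.2, 34.1]] zmax 129.9
```

View pics/s12.png

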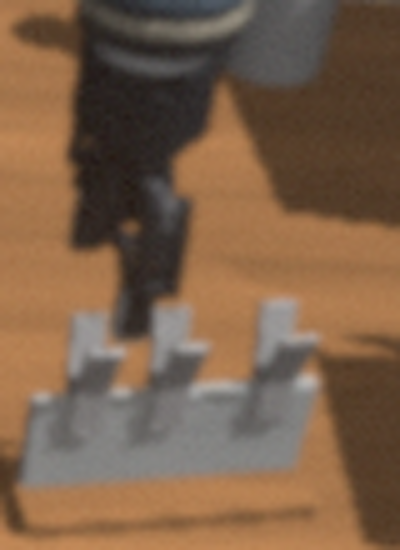

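```bash
python3 -m handwheel '[{"travel":[0,0,-15],"twist":[0,0,0]},{"travel":[0,0,-15],"twist":[0,0,0]},{"travel":[0,0,-9],"twist":[0,0,0]},{"travel":[0,0,0],"twist":[0,0,0]},{"travel":[0,0,0],"twist":[0,0,0]}]';python3 - <<'E'
from h import *
s=snap("scene","13"); crop(s,380,100,460,210,5,"pics/s13.png")
E
```

```text
clock: 23.02
eef_pos: [464.5, 243.1, 107.9]
ee_rot: [[-0.198, 0.98, 0.0], [0.98, 0.198, 0.0], [0.0, 0.0, -1.0]]
ft_force: [0.7, -0.8, 0.2]
grip_width: 85.2
```

View pics/s13.png

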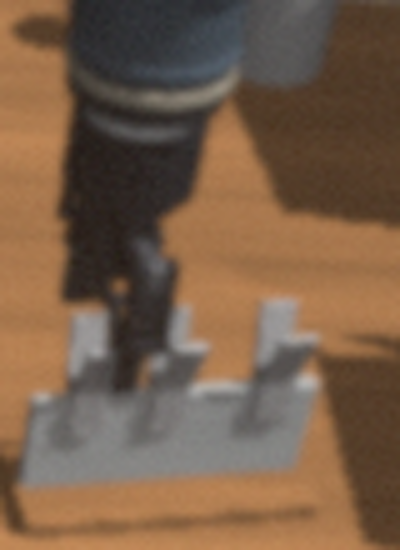

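```bash
python3 - <<'E'
from h import *
c=load("scene_13.npz"); st=readout.read_state(); p=np.array(st["eef_pos"]); R=np.array(st["ee_rot"]); P=cloud(c); L=(P-p)@R
for v in range(160,183,2):
    row=[]
    for u in range(390,420):
        l=L[v,u]; 
        if abs(l[1])<70 and abs(l[0])<45 and l[2]<30: row.append("%d:%d,%d,%d"%(u,*l.round()))
    print(v,' '.join(row))
pts=np.array([[x,y,z] for x in(-11,11) for (y,z) in((57,-13),(43,-13),(57,-40),(17,-5),(20,-23))])
print(np.c_[pts,proj(c,p+pts@R.T).round(1)])
E
```

```text
160 393:-6,-45,-12 394:-3,-44,-13 395:-1,-43,-13 396:3,-44,-12 397:7,-45,-11 400:-16,36,-71 401:-15,41,-75 402:-13,43,-76 403:-9,42,-75 404:-7,44,-77 405:-13,66,-92 408:-5,68,-93 409:-3,69,-94 410:0,69,-94 412:6,68,-93
162 398:1,-20,-22 399:5,-21,-21 400:9,-23,-20 401:-13,39,-66 402:-12,45,-70 403:-11,48,-73 405:-12,66,-86 407:-8,70,-88 411:4,69,-87
164 394:-11,-18,-17 395:-7,-19,-16 396:-4,-20,-15 397:0,-21,-14 398:2,-18,-16 399:4,-16,-18 400:7,-15,-18 402:-13,48,-66 403:-11,52,-68 404:-11,60,-74 405:-12,69,-81 408:6,45,-62 409:7,51,-66 410:9,52,-67 411:7,64,-76
166 394:-9,-19,-8 395:-8,-15,-11 396:-4,-18,-9 397:-1,-17,-9 398:3,-18,-8 399:4,-13,-12 400:9,-18,-8 402:-12,51,-61 403:-10,53,-62 404:-12,64,-71 407:-2,61,-68 408:1,60,-66 409:3,63,-68 410:7,61,-66 411:7,67,-71
168 394:-11,-13,-6 395:-8,-12,-6 396:-5,-12,-6 397:-1,-13,-5 398:3,-15,-3 399:5,-13,-4 400:8,-13,-4 401:-12,44,-49 402:-12,53,-55 403:-12,59,-60
170 394:-10,-11,0 395:-6,-12,2 396:-4,-10,0 397:-11,16,-20 398:-10,20,-23 399:-6,17,-20 400:-2,16,-20 401:-10,44,-41 402:-9,49,-45 403:-6,48,-44 404:-12,70,-61 414:42,14,-14
[... 851 characters left out ...]
10,15 397:-2,5,19 398:-1,11,15 399:3,8,18 400:-10,47,-14 401:-9,52,-18 402:-7,54,-20 403:-3,53,-18 404:-1,54,-19 405:1,58,-22 406:7,50,-15 407:32,0,27 408:35,0,27 409:39,-1,28 410:42,-1,28 411:41,9,21 412:44,8,21
180 390:-23,4,27 391:-19,2,28 394:-11,6,26 395:-10,11,22 396:-5,7,26 397:-2,7,26 398:0,10,24 399:3,10,24 400:8,6,27 401:10,8,26 410:40,7,30 411:42,8,29
182 
[[-11.   57.  -13.  400.5 180.5]
 [-11.   43.  -13.  399.2 177.5]
 [-11.   57.  -40.  401.9 173.1]
 [-11.   17.   -5.  396.4 174.2]
 [-11.   20.  -23.  397.6 170. ]
 [ 11.   57.  -13.  407.9 180. ]
 [ 11.   43.  -13.  406.5 177. ]
 [ 11.   57.  -40.  409.5 172.6]
 [ 11.   17.   -5.  403.6 173.7]
 [ 11.   20.  -23.  404.9 169.5]]
```

```bash
python3 -m handwheel '[{"travel":[0,0,0],"twist":[0,0,0]},{"travel":[0,0,0],"twist":[0,0,0]},{"travel":[0,0,0],"twist":[0,0,0]},{"travel":[0,0,0],"twist":[0,0,0]},{"travel":[0,0,0],"twist":[0,0,0]}]' 0; python3 -m handwheel '[{"travel":[0,0,0],"twist":[0,0,0]},{"travel":[0,0,0],"twist":[0,0,0]}]' 0;python3 - <<'E'
from h import *
s=snap("scene","14"); crop(s,380,100,460,210,5,"pics/s14.png")
E
```

```text
clock: 23.7
eef_pos: [464.4, 243.1, 107.9]
ee_rot: [[-0.198, 0.98, 0.0], [0.98, 0.198, 0.0], [0.0, 0.0, -1.0]]
ft_force: [-2.0, -0.7, 4.5]
grip_width: 18.3
clock: 23.95
eef_pos: [464.4, 243.1, 107.8]
ee_rot: [[-0.198, 0.98, 0.0], [0.98, 0.198, 0.0], [0.0, 0.0, -1.0]]
ft_force: [-2.5, -1.1, 5.5]
grip_width: 18.7
```

View pics/s14.png

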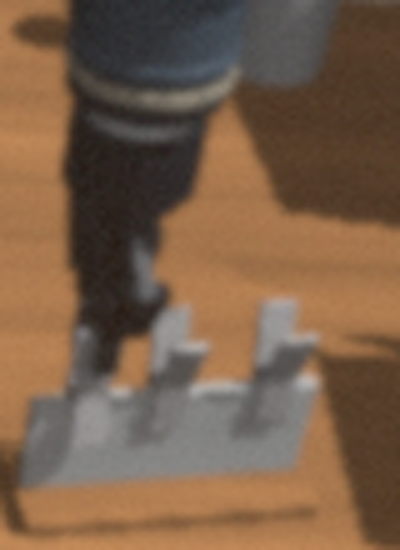

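```bash
python3 -m handwheel '[{"travel":[0,0,5],"twist":[0,0,0]},{"travel":[0,0,10],"twist":[0,0,0]},{"travel":[0,0,20],"twist":[0,0,0]},{"travel":[0,0,30],"twist":[0,0,0]},{"travel":[0,0,35],"twist":[0,0,0]}]' 0; python3 -m handwheel '[{"travel":[0,0,20],"twist":[0,0,0]},{"travel":[0,0,0],"twist":[0,0,0]},{"travel":[0,0,0],"twist":[0,0,0]}]';python3 - <<'E'
from h import *
s=snap("scene","15"); crop(s,260,60,460,260,3,"pics/s15.png")
for x,y in((660,-183),(615,0)):
    q,_=comp(s,x,y,45,50,100); print(plate(q))
E
```

```text
clock: 24.62
eef_pos: [464.2, 243.0, 209.0]
ee_rot: [[-0.198, 0.98, -0.0], [0.98, 0.198, -0.0], [-0.0, -0.0, -1.0]]
ft_force: [-0.0, 1.3, -0.9]
grip_width: 18.1
clock: 25.0
eef_pos: [464.1, 242.9, 227.0]
ee_rot: [[-0.198, 0.98, -0.001], [0.98, 0.198, -0.0], [-0.0, -0.001, -1.0]]
ft_force: [-1.0, 0.3, -0.9]
grip_width: 18.3
(array([ 665.9, -182.8]), 1.7, 57.9, 3.4, 276)
(array([621.6,   1.8]), 9.0, 57.4, 3.5, 266)
```

View pics/s15.png

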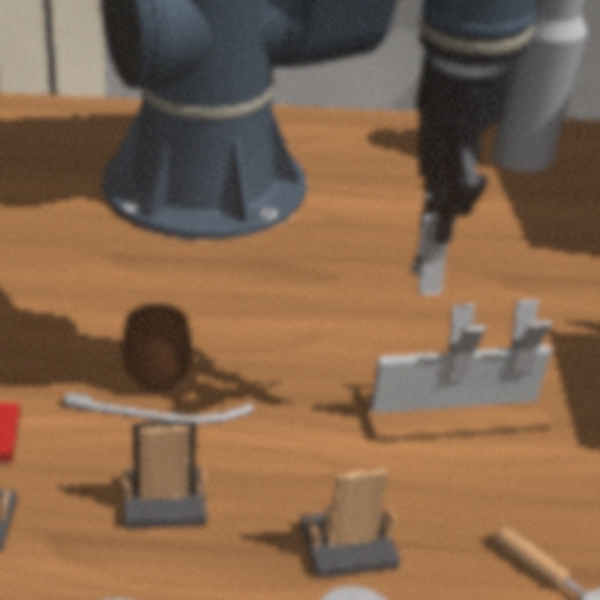

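```bash
python3 -m handwheel '[{"travel":[22,-34,0],"twist":[0,0,-0.5]},{"travel":[22,-34,0],"twist":[0,0,-0.5]},{"travel":[22,-34,0],"twist":[0,0,-0.5]},{"travel":[22,-34,0],"twist":[0,0,-0.5]},{"travel":[22,-34,0],"twist":[0,0,-0.4]}]' ; python3 -m handwheel '[{"travel":[22,-34,0],"twist":[0,0,0]},{"travel":[22,-34,-10],"twist":[0,0,0]},{"travel":[0,-2,-15],"twist":[0,0,0]},{"travel":[0,0,-10],"twist":[0,0,0]},{"travel":[0,0,0],"twist":[0,0,0]}]'; python3 -m handwheel '[{"travel":[0,0,0],"twist":[0,0,0]}]'
cat >> h.py <<'E'
def clipcheck(c,sx,sy,zmax=102,show=True):
    st=readout.read_state(); p=np.array(st["eef_pos"]); R=np.array(st["ee_rot"]); P=cloud(c); L=(P-p)@R
    print("tcp",p.round(1),"jaw yaw",np.degrees(np.arctan2(R[1,1],R[0,1])).round(1))
    d=np.hypot(P[...,0]-sx,P[...,1]-sy)
    m=(c["depth"]>0)&(d<45)&(P[...,2]>50)&(P[...,2]<zmax)&(c["img"][...,0]>95); q=P[m]; s=plate(q); print("backplate rear",s)
    a=np.radians(s[1]); n=np.array([np.cos(a),np.sin(a)]); w=np.array([-n[1],n[0]]); o=s[0]-9*n
    b=(c["depth"]>0)&(L[...,2]>20)&(L[...,2]<51)&(abs(L[...,0])<20)&(abs(L[...,1])<25)&(P[...,2]>zmax+6)
    q=P[b][:,:2]-o; q=np.c_[q@n,q@w,P[b][:,2]]
    if len(q): print("clip in stand",len(q),np.percentile(q,[3,50,97],axis=0).round(1).tolist())
    t=(P_tcp:=(p[:2]-o)); print("TCP in stand (camera frame of plate): x %.1f y %.1f"%(t@n,t@w))
E
python3 - <<'E'
from h import *
s=snap("scene","16"); crop(s,260,100,370,250,4,"pics/s16.png"); clipcheck(s,615,0)
E
```

```text
clock: 25.68
eef_pos: [574.6, 71.8, 226.6]
ee_rot: [[-0.156, 0.988, -0.001], [0.988, 0.156, -0.0], [0.0, -0.001, -1.0]]
ft_force: [0.2, 0.2, -1.0]
grip_width: 18.4
clock: 26.3
eef_pos: [617.4, 4.0, 191.7]
ee_rot: [[-0.157, 0.988, -0.002], [0.988, 0.157, 0.0], [0.0, -0.002, -1.0]]
ft_force: [-0.2, 0.2, -0.4]
grip_width: 18.5
clock: 26.42
eef_pos: [618.2, 3.9, 193.2]
ee_rot: [[-0.158, 0.988, 0.001], [0.988, 0.158, 0.0], [-0.0, 0.001, -1.0]]
ft_force: [0.6, -0.7, -0.5]
grip_width: 18.3
tcp [618.4   3.7 193.3] jaw yaw 9.1
backplate rear (array([623.8,  -1.1]), 8.4, 50.8, 1.7, 218)
clip in stand 89 [[1.2, -4.8, 144.0], [15.5, 4.9, 157.0], [20.9, 15.5, 171.9]]
TCP in stand (camera frame of plate): x 4.4 y 5.6
```

View pics/s16.png

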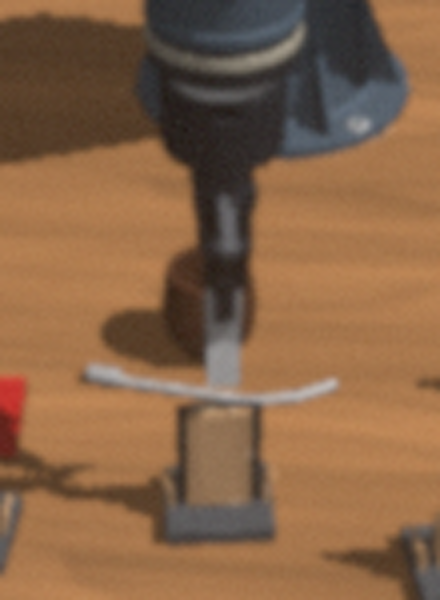

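```bash
python3 -m handwheel '[{"travel":[0.8,-1.6,-10],"twist":[0,0,0]},{"travel":[0,0,-12],"twist":[0,0,0]},{"travel":[0,0,-5],"twist":[0,0,0]},{"travel":[0,0,0],"twist":[0,0,0]},{"travel":[0,0,0],"twist":[0,0,0]}]'
python3 - <<'E'
from h import *
s=snap("scene","17"); crop(s,290,140,350,240,6,"pics/s17.png"); t=snap("top","17"); crop(t,290,170,350,230,8,"pics/t17.png")
E
```

```text
clock: 27.1
eef_pos: [619.3, 1.5, 165.8]
ee_rot: [[-0.156, 0.988, 0.0], [0.988, 0.156, -0.0], [-0.0, 0.0, -1.0]]
ft_force: [0.5, 0.2, 0.0]
grip_width: 18.3
```

View pics/s17.png

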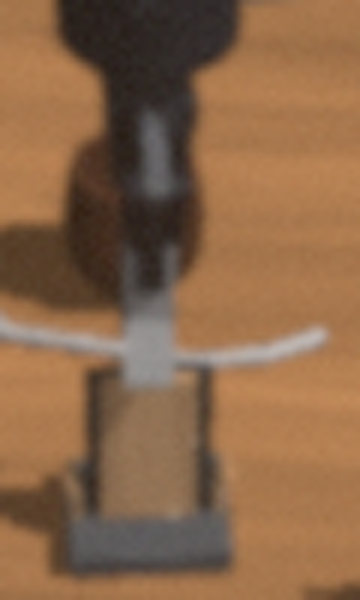

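View pics/t17.png

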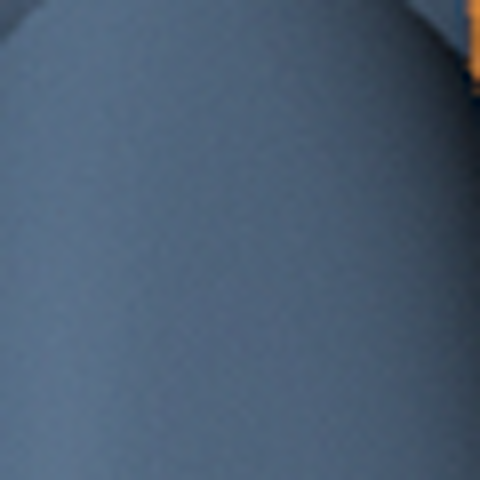

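```bash
cat >> h.py <<'E'
def jawx(c,sx,sy,yaw,zjaw):
    a=np.radians(yaw); n=np.array([np.cos(a),np.sin(a)]); w=np.array([-n[1],n[0]]); P=cloud(c)
    d=P[...,:2]-[sx,sy]; X=d@n; Y=d@w; Z=P[...,2]; ok=c["depth"]>0
    r=ok&(abs(Y)<18)&(Z>50)&(Z<92)&(X>0)&(X<18); x9=np.median(X[r])
    print("rear plate median X",x9.round(1),r.sum(),"-> stand origin X",(x9-9).round(1))
    e=ok&(abs(Y)<40)&(Z>50)&(Z<92)&(X>-6)&(X<18); print("board Y span",np.percentile(Y[e],[2,98]).round(1),"mid",np.mean(np.percentile(Y[e],[2,98])).round(1))
    for z0 in range(int(zjaw),int(zjaw)+60,8):
        k=ok&(Z>z0)&(Z<z0+8)&(abs(X)<30)&(abs(Y)<18)
        if k.sum()>3: print(z0,k.sum(),"X",(np.percentile(X[k],[5,50,95])-x9+9).round(1),"Y",np.percentile(Y[k],[5,50,95]).round(1))
E
python3 - <<'E'
from h import *
jawx(load("scene_17.npz"),614.6,1.4,9,98)
E
```

```text
rear plate median X 9.1 128 -> stand origin X 0.1
board Y span [-29.4  27.7] mid -0.8
98 27 X [-2.6  6.6 10.7] Y [-17.6   4.2  16.1]
106 5 X [18.  19.3 22.2] Y [-10.   -4.9   4. ]
114 22 X [-8.4 19.8 22.4] Y [-11.3  -2.1   8.8]
122 22 X [15.2 17.5 20. ] Y [-10.1   0.7   8.9]
130 22 X [13.5 15.8 18. ] Y [-10.   -0.6   9.1]
138 27 X [ 2.1 13.2 15.6] Y [-12.   -4.5   8.2]
146 19 X [-4.5 13.2 15.3] Y [-11.4  -1.9   6.7]
154 17 X [-2.5 13.3 15.2] Y [-11.5  -1.7   9. ]
```

```bash
python3 - <<'E'
from h import *
c=load("scene_17.npz")
for z in(106,110,112,115,118):
    a=np.radians(9); n=np.array([np.cos(a),np.sin(a)]); p=np.array([614.6,1.4])+19.5*n
    print(z,proj(c,np.r_[p,z]).round(1))
print(c["img"][196:210,314].tolist())
# reference: rear top edge of plate z105
p=np.array([614.6,1.4])+9*n; print(proj(c,np.r_[p,105]).round(1))
print(c["img"][196:214,321].tolist())
E
```

```text
106 [[314.8 205.1]]
110 [[314.8 204. ]]
112 [[314.8 203.5]]
115 [[314.8 202.7]]
118 [[314.8 201.9]]
[[150, 146, 146], [151, 147, 147], [150, 148, 147], [150, 149, 148], [148, 146, 145], [148, 147, 143], [152, 148, 147], [142, 137, 133], [137, 124, 111], [139, 114, 92], [143, 112, 85], [145, 114, 83], [143, 111, 82], [143, 113, 81]]
[[314.5 202.8]]
[[165, 114, 75], [169, 124, 87], [170, 140, 119], [165, 151, 142], [133, 125, 121], [127, 107, 94], [156, 124, 95], [158, 125, 93], [143, 112, 83], [135, 107, 78], [135, 105, 78], [134, 104, 78], [136, 105, 79], [135, 105, 78], [138, 107, 81], [138, 107, 80], [139, 110, 84], [141, 111, 86]]
```

```bash
python3 -m handwheel '[{"travel":[1,0,-8],"twist":[0,0,0]},{"travel":[0,0,-8],"twist":[0,0,0]},{"travel":[0,0,-7],"twist":[0,0,0]},{"travel":[0,0,-4.5],"twist":[0,0,0]},{"travel":[0,0,0],"twist":[0,0,0]}]'
python3 - <<'E'
from h import *
s=snap("scene","18"); crop(s,290,140,350,240,6,"pics/s18.png"); jawx(s,614.6,1.4,9,90)
E
```

```text
clock: 27.82
eef_pos: [619.9, 1.5, 137.7]
ee_rot: [[-0.156, 0.988, -0.001], [0.988, 0.156, -0.0], [0.0, -0.001, -1.0]]
ft_force: [0.2, 0.7, -0.7]
grip_width: 18.5
rear plate median X 8.7 86 -> stand origin X -0.3
board Y span [-29.5  27.7] mid -0.9
90 31 X [ 8.8 18.2 22.2] Y [-14.    0.6  13.8]
98 37 X [-0.8 11.6 19.5] Y [-15.7   1.   15.9]
106 23 X [ 7.8 16.3 17.8] Y [-12.2  -2.    9.1]
114 22 X [ 6.5 14.  16.4] Y [-12.3  -3.1   9. ]
122 15 X [11.9 14.2 16.8] Y [-10.    0.9   9.1]
130 7 X [ 1.3 15.3 21.1] Y [-11.1  -2.2   8.3]
138 13 X [-4.4 21.8 27. ] Y [-11.5  -7.6   8.5]
146 14 X [20.4 25.6 28.6] Y [-10.1  -2.6   8.3]
```

View pics/s18.png

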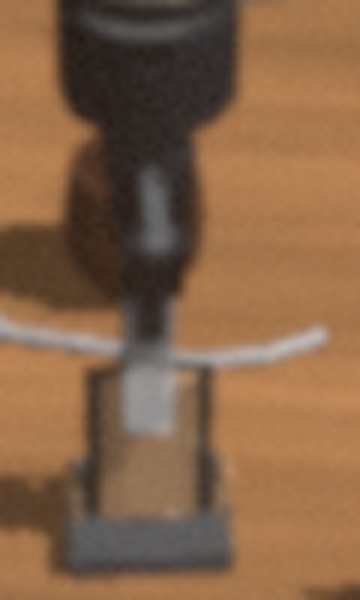

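```bash
python3 -m handwheel '[{"travel":[0,0,0],"twist":[0,0,0]},{"travel":[0,0,0],"twist":[0,0,0]},{"travel":[0,0,0],"twist":[0,0,0]},{"travel":[0,0,0],"twist":[0,0,0]},{"travel":[0,0,0],"twist":[0,0,0]}]' 0.9
python3 -m handwheel '[{"travel":[0,0,10],"twist":[0,0,0]},{"travel":[0,0,20],"twist":[0,0,0]},{"travel":[0,0,30],"twist":[0,0,0]},{"travel":[0,0,30],"twist":[0,0,0]},{"travel":[0,0,0],"twist":[0,0,0]}]'
python3 - <<'E'
from h import *
s=snap("scene","19"); crop(s,290,140,350,240,6,"pics/s19.png"); jawx(s,614.6,1.4,9,90)
E
```

```text
clock: 28.5
eef_pos: [620.2, 1.5, 138.1]
ee_rot: [[-0.157, 0.988, 0.0], [0.988, 0.157, 0.0], [0.0, 0.0, -1.0]]
ft_force: [0.4, 0.3, -0.5]
grip_width: 76.9
clock: 29.12
eef_pos: [621.3, 1.5, 231.1]
ee_rot: [[-0.156, 0.988, 0.004], [0.988, 0.156, 0.0], [-0.001, 0.004, -1.0]]
ft_force: [0.3, 0.2, 0.0]
grip_width: 76.9
rear plate median X 9.1 118 -> stand origin X 0.1
board Y span [-29.5  27.7] mid -0.9
90 25 X [ 8.5 13.4 15.4] Y [-12.7  -1.7  12.6]
98 35 X [ 2.1 10.9 16.4] Y [-16.   -1.7  15.4]
106 20 X [ 3.7 14.1 15.4] Y [-10.3  -0.4   9.7]
114 14 X [ 8.3 14.8 16.5] Y [-12.3  -0.4   7.3]
122 16 X [-5.3 16.5 18. ] Y [-11.7  -3.4   8.9]
130 20 X [-6.6 17.8 20.4] Y [-11.5  -2.6   7.8]
138 37 X [-9.3 -4.9 22.8] Y [-11.4  -2.3   8. ]
146 32 X [-10.5  -7.   26. ] Y [-11.1  -2.7   7.9]
```

View pics/s19.png

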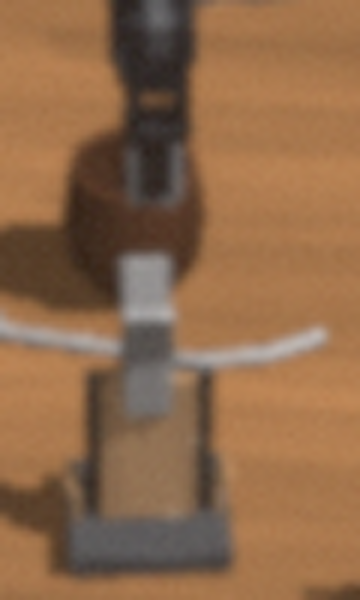

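```bash
cat >> h.py <<'E'
def cliptop(c,x,y):
    P=cloud(c); d=np.hypot(P[...,0]-x,P[...,1]-y); m=(c["depth"]>0)&(d<32)&(P[...,2]>112)&(P[...,2]<172); z=P[...,2][m]
    print("clip top z pct",np.percentile(z,[50,90,95,98,100]).round(1),m.sum(),"centre",P[m][:,:2].mean(0).round(1))
E
python3 - <<'E'
from h import *
s=load("scene_19.npz"); cliptop(s,618,2); cliptop(s,453,293); cliptop(s,440,358)
q,_=comp(s,660,-183,45,50,100); print(plate(q)); print(readout.read_state()["q"])
E
```

```text
clip top z pct [143.1 158.  159.  160.3 160.7] 167 centre [622.3   1. ]
clip top z pct [121.7 128.4 129.1 129.5 130.1] 80 centre [452.6 293. ]
clip top z pct [121.9 128.3 128.8 128.9 129.4] 77 centre [439.  357.2]
(array([ 666. , -182.9]), 1.5, 58.5, 3.5, 274)
[ 1.34432119e-01  2.70861829e+01  1.87295315e+01  8.15150311e+01
 -1.71209091e-03  8.11304332e+01]
```

```bash
python3 -m handwheel '[{"travel":[0,0,-35],"twist":[0,0,0]},{"travel":[0,0,-30],"twist":[0,0,0]},{"travel":[0,0,-20],"twist":[0,0,0]},{"travel":[0,0,-8],"twist":[0,0,0]},{"travel":[0,0,0],"twist":[0,0,0]}]'
python3 -m handwheel '[{"travel":[0,0,0],"twist":[0,0,0]},{"travel":[0,0,0],"twist":[0,0,0]},{"travel":[0,0,0],"twist":[0,0,0]},{"travel":[0,0,0],"twist":[0,0,0]},{"travel":[0,0,0],"twist":[0,0,0]}]' 0; python3 -m handwheel '[{"travel":[0,0,0],"twist":[0,0,0]},{"travel":[0,0,-2],"twist":[0,0,0]},{"travel":[0,0,-2],"twist":[0,0,0]},{"travel":[0,0,0],"twist":[0,0,0]}]'
python3 - <<'E'
from h import *
s=snap("scene","20"); crop(s,290,140,350,240,6,"pics/s20.png"); jawx(s,614.6,1.4,9,90)
E
```

```text
clock: 29.8
eef_pos: [619.9, 1.4, 134.8]
ee_rot: [[-0.156, 0.988, -0.001], [0.988, 0.156, -0.0], [0.0, -0.001, -1.0]]
ft_force: [0.3, -0.1, 0.5]
grip_width: 76.8
clock: 30.42
eef_pos: [620.2, 1.5, 135.1]
ee_rot: [[-0.157, 0.988, -0.0], [0.988, 0.157, -0.0], [-0.0, -0.0, -1.0]]
ft_force: [-0.6, 0.8, -0.7]
grip_width: 17.9
clock: 30.92
eef_pos: [620.2, 1.5, 131.3]
ee_rot: [[-0.157, 0.988, 0.0], [0.988, 0.157, -0.0], [-0.0, 0.0, -1.0]]
ft_force: [-1.5, 0.0, 3.1]
grip_width: 18.2
rear plate median X 8.9 71 -> stand origin X -0.1
board Y span [-29.5  27.8] mid -0.8
90 35 X [ 7.5 17.9 21.7] Y [-15.3  -2.   15.1]
98 39 X [ 2.5 14.7 19.4] Y [-17.6  -1.8  15.1]
106 21 X [ 4.5 14.9 16. ] Y [-12.5  -1.8   9.2]
114 15 X [12.7 15.  17.2] Y [-8.2 -1.7  9.2]
122 10 X [13.5 15.5 18. ] Y [-10.1  -0.5   7.9]
130 8 X [ 5.3 21.6 25.4] Y [-11.2   0.2   8.7]
138 17 X [14.6 22.2 28.7] Y [-10.6  -2.7   8.5]
146 17 X [14.8 26.1 29.2] Y [-10.5   0.1   8.3]
```

View pics/s20.png

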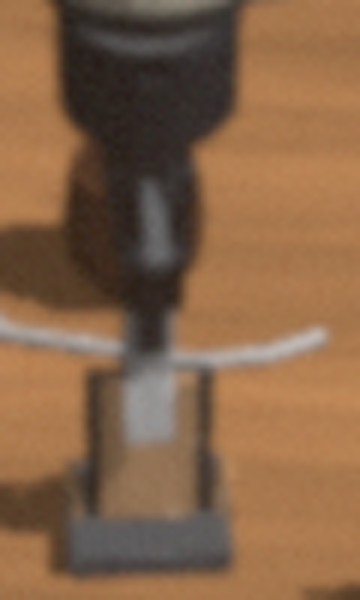

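```bash
python3 -m handwheel '[{"travel":[0,0,0.5],"twist":[0,0,0]},{"travel":[0,0,0],"twist":[0,0,0]},{"travel":[0,0,0],"twist":[0,0,0]},{"travel":[0,0,0],"twist":[0,0,0]},{"travel":[0,0,0],"twist":[0,0,0]}]' 0.9
python3 -m handwheel '[{"travel":[0,0,10],"twist":[0,0,0]},{"travel":[0,0,20],"twist":[0,0,0]},{"travel":[0,0,30],"twist":[0,0,0]},{"travel":[0,0,30],"twist":[0,0,0]},{"travel":[0,0,0],"twist":[0,0,0]}]'
python3 - <<'E'
from h import *
s=snap("scene","21"); crop(s,290,140,350,240,6,"pics/s21.png"); jawx(s,614.6,1.4,9,90); cliptop(s,618,2)
E
```

```text
clock: 31.6
eef_pos: [620.2, 1.5, 131.6]
ee_rot: [[-0.157, 0.988, -0.0], [0.988, 0.157, 0.0], [0.0, -0.0, -1.0]]
ft_force: [-0.2, 0.0, 0.1]
grip_width: 76.4
clock: 32.22
eef_pos: [621.4, 1.5, 224.6]
ee_rot: [[-0.157, 0.988, 0.004], [0.988, 0.157, -0.0], [-0.001, 0.004, -1.0]]
ft_force: [0.5, -0.5, 0.6]
grip_width: 76.4
rear plate median X 9.6 119 -> stand origin X 0.6
board Y span [-29.5  27.8] mid -0.8
90 26 X [ 6.7 11.8 14.1] Y [-14.7   1.   15.4]
98 34 X [-0.5 11.2 14.4] Y [-16.2  -1.8  13.7]
106 15 X [ 4.8 13.4 15. ] Y [-15.2  -1.8  11.2]
114 15 X [ 6.6 15.  16.5] Y [-12.4  -1.9   7.3]
122 18 X [-6.2 16.3 19.4] Y [-11.5  -2.    9. ]
130 39 X [-9.8 -5.  21.1] Y [-11.3  -2.2   7.9]
138 29 X [-11.8  -7.7  22.8] Y [-10.9  -0.3   8. ]
146 41 X [-15.3  -9.2  25. ] Y [-10.9  -2.4   8. ]
clip top z pct [139.7 153.2 154.3 154.8 156.9] 157 centre [621.2   0.9]
```

View pics/s21.png

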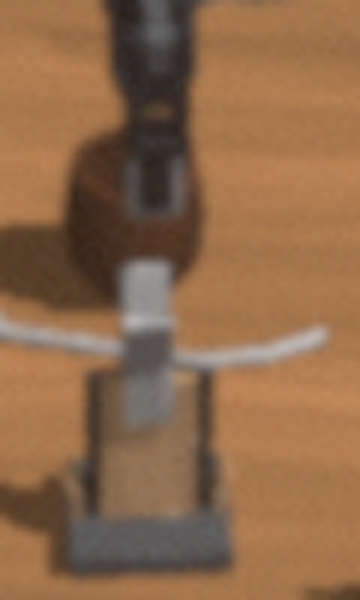

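```bash
python3 -m handwheel '[{"travel":[-20,34,0],"twist":[0,0,0.5]},{"travel":[-20,34,0],"twist":[0,0,0.5]},{"travel":[-20,34,0],"twist":[0,0,0.5]},{"travel":[-20,34,0],"twist":[0,0,0.5]},{"travel":[-20,34,0],"twist":[0,0,0.4]}]' 1; python3 -m handwheel '[{"travel":[-20,34,0],"twist":[0,0,0]},{"travel":[-20,34,0],"twist":[0,0,0]},{"travel":[-20,34,0],"twist":[0,0,0]},{"travel":[-7,20.5,-20],"twist":[0,0,0]},{"travel":[0,0,-30],"twist":[0,0,0]}]';  python3 -m handwheel '[{"travel":[0,0,-20],"twist":[0,0,0]},{"travel":[0,0,0],"twist":[0,0,0]},{"travel":[0,0,0],"twist":[0,0,0]}]'; python3 - <<'E'
from h import *
s=snap("scene","22"); gripclip(s); crop(s,380,100,460,210,5,"pics/s22.png")
E
```

```text
clock: 32.9
eef_pos: [519.0, 172.3, 220.9]
ee_rot: [[-0.198, 0.98, -0.001], [0.98, 0.198, -0.0], [-0.0, -0.001, -1.0]]
ft_force: [0.1, 0.7, -0.1]
grip_width: 85.2
clock: 33.52
eef_pos: [452.5, 295.4, 170.9]
ee_rot: [[-0.2, 0.98, 0.0], [0.98, 0.2, 0.0], [0.0, 0.001, -1.0]]
ft_force: [-0.4, -0.3, -1.2]
grip_width: 85.7
clock: 33.9
eef_pos: [453.4, 294.0, 152.2]
ee_rot: [[-0.198, 0.98, 0.0], [0.98, 0.198, 0.0], [0.0, 0.0, -1.0]]
ft_force: [-0.8, -1.4, -0.2]
grip_width: 85.2
finger 1 35 [[-11.6, 45.3, -28.9], [-4.5, 49.8, -23.2], [9.0, 57.8, -11.3]]
finger -1 38 [[-11.4, -45.9, -29.7], [-2.6, -43.1, -21.4], [8.5, -39.3, -12.6]]
handle 43 local [[-11.1, -20.7, 23.7], [-1.2, -15.5, 31.1], [9.3, -11.6, 39.3]] zmax 129.8
handle 35 local [[-11.4, 14.9, 22.4], [-1.0, 17.9, 29.8], [9.8, 21.7, 38.7]] zmax 131.2
```

View pics/s22.png

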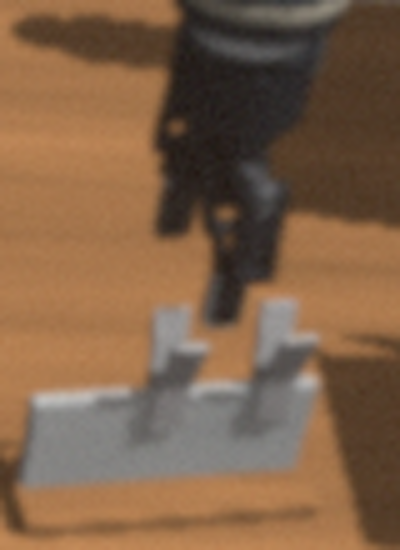

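```bash
python3 -m handwheel '[{"travel":[1,0.2,-15],"twist":[0,0,0]},{"travel":[0,0,-15],"twist":[0,0,0]},{"travel":[0,0,-14],"twist":[0,0,0]},{"travel":[0,0,0],"twist":[0,0,0]},{"travel":[0,0,0],"twist":[0,0,0]}]'; python3 -m handwheel '[{"travel":[0,0,0],"twist":[0,0,0]},{"travel":[0,0,0],"twist":[0,0,0]},{"travel":[0,0,0],"twist":[0,0,0]},{"travel":[0,0,0],"twist":[0,0,0]},{"travel":[0,0,0],"twist":[0,0,0]}]' 0; python3 -m handwheel '[{"travel":[0,0,0],"twist":[0,0,0]},{"travel":[0,0,5],"twist":[0,0,0]},{"travel":[0,0,15],"twist":[0,0,0]},{"travel":[0,0,30],"twist":[0,0,0]},{"travel":[0,0,40],"twist":[0,0,0]}]';python3 -m handwheel '[{"travel":[0,0,20],"twist":[0,0,0]},{"travel":[0,0,10],"twist":[0,0,0]},{"travel":[0,0,0],"twist":[0,0,0]}]';python3 - <<'E'
from h import *
s=snap("scene","23"); crop(s,200,60,460,260,3,"pics/s23.png")
q,_=comp(s,660,-183,45,50,100); print(plate(q)); cliptop(s,618,2)
E
```

```text
clock: 34.58
eef_pos: [454.3, 294.2, 107.8]
ee_rot: [[-0.198, 0.98, 0.0], [0.98, 0.198, 0.0], [0.0, 0.0, -1.0]]
ft_force: [0.2, 0.6, 0.0]
grip_width: 85.4
clock: 35.2
eef_pos: [454.1, 294.2, 107.9]
ee_rot: [[-0.198, 0.98, 0.0], [0.98, 0.198, 0.0], [0.0, 0.0, -1.0]]
ft_force: [-2.7, -1.3, 5.6]
grip_width: 18.6
clock: 35.83
eef_pos: [453.8, 293.9, 199.0]
ee_rot: [[-0.198, 0.98, -0.001], [0.98, 0.198, -0.0], [-0.0, -0.001, -1.0]]
ft_force: [0.1, -0.5, 0.7]
grip_width: 18.3
clock: 36.2
eef_pos: [454.4, 294.3, 228.1]
ee_rot: [[-0.198, 0.98, 0.001], [0.98, 0.198, 0.0], [0.0, 0.001, -1.0]]
ft_force: [-0.8, -0.5, -1.1]
grip_width: 18.4
(array([ 665.9, -183.2]), 1.1, 58.3, 3.4, 273)
clip top z pct [141.2 152.9 154.6 155.  155.7] 154 centre [621.2   0.8]
```

View pics/s23.png

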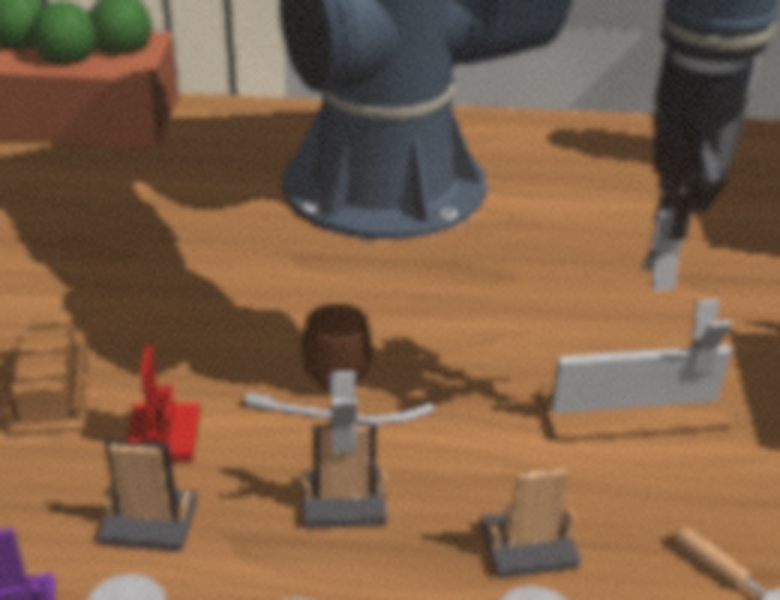

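```bash
python3 -m handwheel '[{"travel":[10,-40,10],"twist":[0,0,-1.3]},{"travel":[10,-40,5],"twist":[0,0,-1.3]},{"travel":[10,-40,0],"twist":[0,0,-1.3]},{"travel":[10,-40,0],"twist":[0,0,-1.3]},{"travel":[10,-40,0],"twist":[0,0,-1.3]}]'; python3 -m handwheel '[{"travel":[10,-40,0],"twist":[0,0,-1.3]},{"travel":[10,-40,0],"twist":[0,0,-1.3]},{"travel":[20,-40,0],"twist":[0,0,-1.3]},{"travel":[25,-40,0],"twist":[0,0,-1.3]},{"travel":[30,-40,0],"twist":[0,0,-0.9]}]';python3 -m handwheel '[{"travel":[30,-40,0],"twist":[0,0,0]},{"travel":[34.3,-38,-15],"twist":[0,0,0]},{"travel":[0,0,-20],"twist":[0,0,0]},{"travel":[0,0,-10],"twist":[0,0,0]},{"travel":[0,0,0],"twist":[0,0,0]}]';python3 -m handwheel '[{"travel":[0,0,0],"twist":[0,0,0]},{"travel":[0,0,0],"twist":[0,0,0]}]'
python3 - <<'E'
from h import *
s=snap("scene","24"); crop(s,215,120,315,250,4.5,"pics/s24.png"); jawx(s,658.5,-183.1,-1.2,98); print(readout.read_state()["q"])
E
```

```text
clock: 36.88
eef_pos: [503.9, 92.8, 241.6]
ee_rot: [[-0.085, 0.996, -0.002], [0.996, 0.085, -0.0], [-0.0, -0.002, -1.0]]
ft_force: [-0.2, 0.8, -0.3]
grip_width: 18.1
clock: 37.5
eef_pos: [599.3, -107.2, 241.7]
ee_rot: [[0.022, 1.0, -0.001], [1.0, -0.022, 0.0], [0.0, -0.001, -1.0]]
ft_force: [0.7, 0.6, 0.4]
grip_width: 18.5
clock: 38.12
eef_pos: [662.7, -183.2, 197.0]
ee_rot: [[0.02, 1.0, -0.002], [1.0, -0.02, 0.0], [0.0, -0.002, -1.0]]
ft_force: [-0.0, -0.1, 0.4]
grip_width: 18.4
clock: 38.38
eef_pos: [663.7, -183.6, 198.8]
ee_rot: [[0.021, 1.0, 0.001], [1.0, -0.021, -0.0], [-0.0, 0.001, -1.0]]
ft_force: [0.0, 0.2, -0.5]
grip_width: 18.6
rear plate median X 9.0 134 -> stand origin X -0.0
board Y span [-28.4  29. ] mid 0.3
98 56 X [-1.9  6.8 11.4] Y [-16.3   1.9  15.6]
106 6 X [1.5 2.9 9.9] Y [-10.   -1.7  12.9]
146 30 X [-10.5  19.4  22.1] Y [-8.9  1.4  9.9]
154 28 X [-9.5 17.5 19.5] Y [-7.9  4.9 10.2]
[-1.54695204e+01  3.66306878e+01  2.99776947e+01  8.32760761e+01
 -6.83163937e-04  7.57087847e+01]
```

View pics/s24.png

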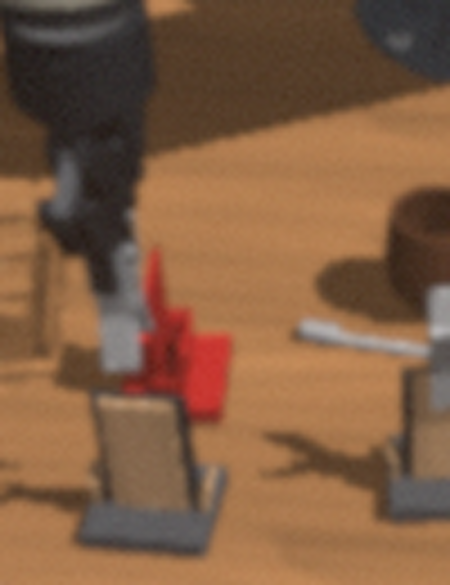

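```bash
python3 -m handwheel '[{"travel":[0,-0.4,-15],"twist":[0,0,0]},{"travel":[0,0,-15],"twist":[0,0,0]},{"travel":[0,0,-5],"twist":[0,0,0]},{"travel":[0,0,0],"twist":[0,0,0]}]'
python3 - <<'E'
from h import *
s=snap("scene","25"); crop(s,225,150,275,240,6,"pics/s25.png"); jawx(s,658.5,-183.1,-1.2,98)
E
```

```text
clock: 38.92
eef_pos: [663.3, -184.2, 162.4]
ee_rot: [[0.021, 1.0, -0.001], [1.0, -0.021, 0.0], [0.0, -0.001, -1.0]]
ft_force: [0.2, -0.1, -0.1]
grip_width: 18.7
rear plate median X 8.8 132 -> stand origin X -0.2
board Y span [-28.4  29. ] mid 0.3
98 20 X [-2.4  6.8 11. ] Y [ 5.7 12.2 17. ]
106 23 X [-14.1  19.   20.8] Y [-9.5  2.5 10.4]
114 30 X [-9.6 17.9 21.2] Y [-11.2   2.8   9.7]
122 25 X [-6.8 16.4 18.8] Y [-10.4   0.3  10.5]
130 23 X [ 3.5 14.3 17.6] Y [-8.8  0.3 11.2]
138 26 X [-2.  12.8 14.2] Y [-9.3  3.  10.4]
146 24 X [-0.2 13.  15.1] Y [-9.6  4.7 10.4]
154 13 X [-3.8 14.2 18.5] Y [-5.8  7.8 10.3]
```

View pics/s25.png

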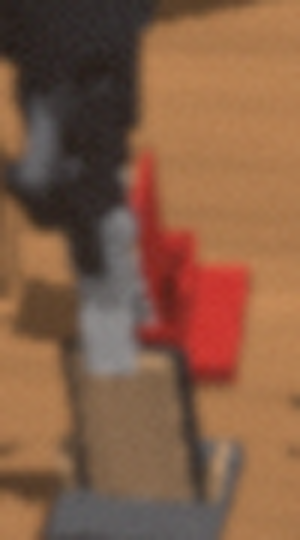

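```bash
python3 - <<'E'
from h import *
c=load("scene_25.npz"); a=np.radians(-1.2); n=np.array([np.cos(a),np.sin(a)]); w=np.array([-n[1],n[0]]); o=np.array([658.5,-183.1])
for X,Y,Z in((0,-30,105),(0,30,105),(9,-23,105),(9,23,105),(19.5,-11,106),(19.5,11,106),(9,-23,50),(9,23,50)):
    print(X,Y,Z,(proj(c,np.r_[o+X*n+Y*w,Z])[0]).round(1),((proj(c,np.r_[o+X*n+Y*w,Z])[0]-[225,150])*6).round())
P=cloud(c)
for v in(206,207,208,209,210,212,216,222):
    print(v,[(u,*((P[v,u,:2]-o)@n).round(0).reshape(1),*((P[v,u,:2]-o)@w).round(0).reshape(1),P[v,u,2].round(0)) for u in range(234,260,2)])
E
```

```text
0 -30 105 [234.5 206.4] [ 57. 338.]
0 30 105 [256.2 208. ] [187. 348.]
9 -23 105 [236.2 208.8] [ 67. 353.]
9 23 105 [252.9 210.1] [167. 361.]
19.5 -11 106 [239.5 211.5] [ 87. 369.]
19.5 11 106 [247.5 212.2] [135. 373.]
9 -23 50 [238.8 223.1] [ 83. 439.]
9 23 50 [255.  224.4] [180. 446.]
206 [(234, np.float64(-112.0), np.float64(-77.0), np.float64(-2.0)), (236, np.float64(-2.0), np.float64(-27.0), np.float64(105.0)), (238, np.float64(-114.0), np.float64(-65.0), np.float64(-2.0)), (240, np.float64(16.0), np.float64(-8.0), np.float64(124.0)), (242, np.float64(16.0), np.float64(-3.0), np.float64(124.0)), (244, np.float64(19.0), np.float64(4.0), np.float64(127.0)), (246, np.float64(18.0), np.float64(9.0), np.float64(127.0)), (248, np.float64(-101.0), np.float64(-28.0), np.float64(14.0)), (250, np.float64(-82.0), np.float64(-15.0), np.float64(33.0)), (252, np.float64(-84.0), np.float64(-10.0), np.float64(31.0)), (254, np.float64(-87.0), np.float64(-4.0), np.float64(29.0)), (256, np.float64(-103.0), np.float64(-3.0), np.float64(14.0)), (258, np.float64(-106.0), np.float64(2.0), np.float64(1
[... 4903 characters left out ...]
loat64(-36.0), np.float64(39.0)), (238, np.float64(2.0), np.float64(-28.0), np.float64(46.0)), (240, np.float64(12.0), np.float64(-18.0), np.float64(58.0)), (242, np.float64(12.0), np.float64(-12.0), np.float64(58.0)), (244, np.float64(9.0), np.float64(-8.0), np.float64(56.0)), (246, np.float64(8.0), np.float64(-2.0), np.float64(56.0)), (248, np.float64(9.0), np.float64(4.0), np.float64(57.0)), (250, np.float64(11.0), np.float64(10.0), np.float64(60.0)), (252, np.float64(10.0), np.float64(16.0), np.float64(59.0)), (254, np.float64(8.0), np.float64(21.0), np.float64(58.0)), (256, np.float64(1.0), np.float64(24.0), np.float64(52.0)), (258, np.float64(-0.0), np.float64(30.0), np.float64(51.0))]
```

```bash
python3 -m handwheel '[{"travel":[0,0,-9],"twist":[0,0,0]},{"travel":[0,0,-9],"twist":[0,0,0]},{"travel":[0,0,-7],"twist":[0,0,0]},{"travel":[0,0,-3],"twist":[0,0,0]},{"travel":[0,0,0],"twist":[0,0,0]}]'; python3 -m handwheel '[{"travel":[0,0,-2],"twist":[0,0,0]},{"travel":[0,0,0],"twist":[0,0,0]}]'
```

```text
clock: 39.6
eef_pos: [663.4, -184.2, 134.4]
ee_rot: [[0.021, 1.0, -0.0], [1.0, -0.021, 0.0], [0.0, -0.0, -1.0]]
ft_force: [0.1, -0.8, -0.1]
grip_width: 18.1
clock: 39.85
eef_pos: [663.7, -184.3, 133.0]
ee_rot: [[0.021, 1.0, 0.001], [1.0, -0.021, -0.0], [-0.0, 0.001, -1.0]]
ft_force: [0.7, 0.1, 0.5]
grip_width: 18.6
```

Slightly above contact; release here.

```bash
python3 -m handwheel '[{"travel":[0,0,-0.5],"twist":[0,0,0]},{"travel":[0,0,0],"twist":[0,0,0]}]'; python3 -m handwheel '[{"travel":[0,0,0],"twist":[0,0,0]},{"travel":[0,0,0],"twist":[0,0,0]},{"travel":[0,0,0],"twist":[0,0,0]},{"travel":[0,0,0],"twist":[0,0,0]},{"travel":[0,0,0],"twist":[0,0,0]}]' 0.9
python3 -m handwheel '[{"travel":[0,0,10],"twist":[0,0,0]},{"travel":[0,0,20],"twist":[0,0,0]},{"travel":[0,0,30],"twist":[0,0,0]},{"travel":[0,0,30],"twist":[0,0,0]},{"travel":[0,0,0],"twist":[0,0,0]}]'
python3 - <<'E'
from h import *
s=snap("scene","26"); crop(s,215,130,315,250,5,"pics/s26.png"); jawx(s,658.5,-183.1,-1.2,90); cliptop(s,662,-183); cliptop(s,618,2)
E
```

```text
clock: 40.1
eef_pos: [663.8, -184.3, 132.7]
ee_rot: [[0.021, 1.0, 0.001], [1.0, -0.021, -0.0], [-0.0, 0.001, -1.0]]
ft_force: [-0.4, -0.8, 5.6]
grip_width: 18.5
clock: 40.72
eef_pos: [663.5, -184.2, 132.1]
ee_rot: [[0.021, 1.0, -0.0], [1.0, -0.021, 0.0], [0.0, -0.0, -1.0]]
ft_force: [0.1, -0.1, -1.1]
grip_width: 76.8
clock: 41.35
eef_pos: [664.6, -184.5, 225.3]
ee_rot: [[0.021, 1.0, 0.004], [1.0, -0.021, -0.001], [-0.001, 0.004, -1.0]]
ft_force: [-0.3, -0.3, -1.2]
grip_width: 76.7
rear plate median X 9.6 123 -> stand origin X 0.6
board Y span [-29.1  28.8] mid -0.1
90 28 X [ 7.4 12.6 14.6] Y [-15.6   1.   15.6]
98 30 X [-0.1 10.5 15.2] Y [-15.2   7.2  15.9]
106 23 X [-1.1 13.3 16.6] Y [-10.9   0.9  14.4]
114 28 X [-7.9 10.5 17.1] Y [-8.7  6.3 10.4]
122 27 X [-8.8 15.9 19.1] Y [-9.4  3.5  9. ]
130 36 X [-10.2  -4.8  21.3] Y [-10.3   0.6   9.8]
138 34 X [-11.5  -8.7  22.7] Y [-9.5 -0.9  9.1]
146 46 X [-14.3   5.   25.6] Y [-10.2   0.6  10.2]
clip top z pct [136.3 151.4 152.4 153.5 153.9] 175 centre [ 664.1 -182.3]
clip top z pct [140.2 153.  154.4 156.1 156.9] 154 centre [621.2   0.9]
```

View pics/s26.png

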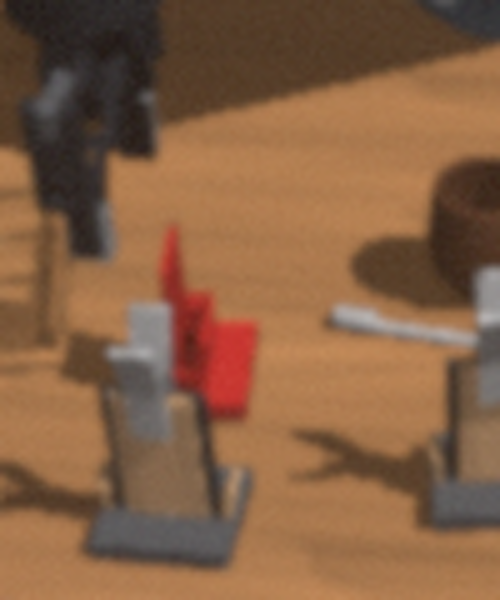

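```bash
python3 -m handwheel '[{"travel":[-20,-20,20],"twist":[0,0,0]},{"travel":[-40,-20,0],"twist":[0,0,0]},{"travel":[-50,-30,0],"twist":[0,0,0]},{"travel":[-50,-30,0],"twist":[0,0,0]},{"travel":[-50,-30,0],"twist":[0,0,0]}]'; python3 -m handwheel '[{"travel":[-50,-20,0],"twist":[0,0,0]},{"travel":[-50,-20,0],"twist":[0,0,0]},{"travel":[-30,-20,0],"twist":[0,0,0]},{"travel":[0,0,0],"twist":[0,0,0]},{"travel":[0,0,0],"twist":[0,0,0]}]'
python3 - <<'E'
from h import *
s=snap("scene","27"); crop(s,190,140,450,260,3,"pics/s27.png"); t=snap("top","27"); crop(t,240,150,450,270,3.7,"pics/t27.png")
for c in(s,t):
    for x,y in((660,-183),(615,1)):
        P=cloud(c); d=np.hypot(P[...,0]-x,P[...,1]-y)<42
        q=P[d&(P[...,2]>9)&(P[...,2]<20)]; print("base",baserect(q))
        dark=c["img"].max(2)<75
        q=P[d&dark&(P[...,2]>40)&(P[...,2]<116)]; print(" board dark pts",len(q),"zmax95",np.percentile(q[:,2],[90,97]).round(1),plate(q[(q[:,2]<100)]),"tilt",tilt(q[q[:,2]<100]))
E
```

```text
clock: 42.02
eef_pos: [450.7, -315.2, 242.4]
ee_rot: [[0.021, 1.0, -0.0], [1.0, -0.021, -0.0], [-0.0, -0.0, -1.0]]
ft_force: [0.5, 0.1, 0.4]
grip_width: 76.7
clock: 42.65
eef_pos: [323.1, -374.2, 242.3]
ee_rot: [[0.022, 1.0, 0.0], [1.0, -0.022, 0.0], [0.0, 0.0, -1.0]]
ft_force: [0.1, 0.6, -0.2]
grip_width: 76.9
base (array([ 670.1, -177.7]), array([59.3, 82.5]), 26.7)
 board dark pts 14 zmax95 [90.2 93.8] (array([ 663. , -156.6]), -44.3, 5.9, 1.3, 14) tilt 2.6
base (array([627.1,   0. ]), array([79.9, 56. ]), 82.2)
 board dark pts 12 zmax95 [89.1 95.6] (array([616.7,   2.2]), 10.7, 55.4, 1.8, 12) tilt -0.8
base (array([ 653.8, -176.5]), array([82.3, 63.9]), 40.7)
 board dark pts 115 zmax95 [107.7 115.2] (array([ 655.3, -185.5]), -2.1, 59.0, 1.8, 84) tilt -1.4
base (array([611.8,  -0.9]), array([68.8, 77.8]), 6.3)
 board dark pts 119 zmax95 [105.9 114.9] (array([ 6.099e+02, -4.000e-01]), 7.2, 58.3, 2.0, 87) tilt -0.1
```

View pics/s27.png

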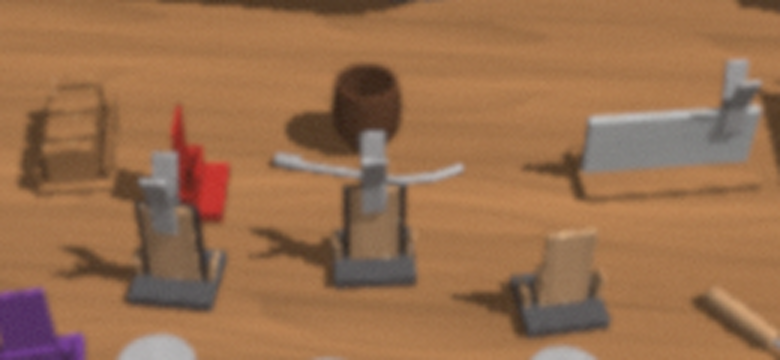

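View pics/t27.png

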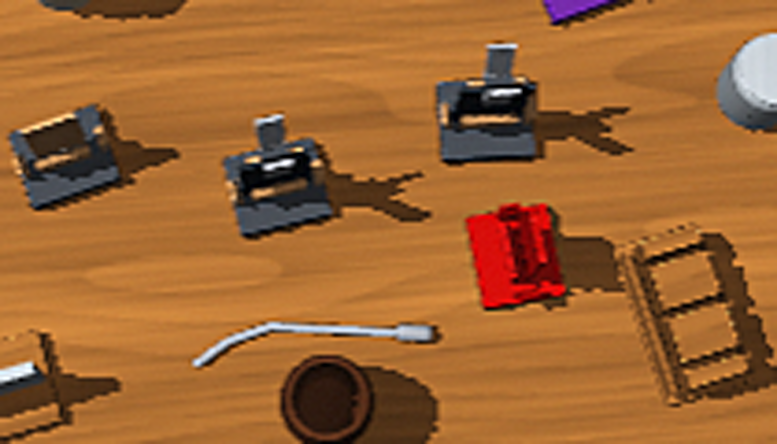

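```bash
python3 - <<'E'
from h import *
for f in("top_27.npz","scene_27.npz","top_7.npz","scene_8.npz"):
    c=load(f);P=cloud(c)
    for x,y,yaw in((658.5,-183.1,-1.2),(614.6,1.4,9)):
        a=np.radians(yaw); n=np.array([np.cos(a),np.sin(a)]); w=np.array([-n[1],n[0]]); d=P[...,:2]-[x,y]; X=d@n;Y=d@w;Z=P[...,2]
        o=[]
        for lo,hi in((-29,-24.5),(-22,-13),(13,22),(24.5,29)):
            k=(Y>lo)&(Y<hi)&(abs(X)<16)&(Z>60); z=np.sort(Z[k]); o.append((len(z),z[-4:].mean().round(1) if len(z)>4 else None))
        print(f,(x,y),o)
s=load("scene_27.npz"); crop(s,225,180,345,250,6.5,"pics/s27b.png")
E
```

```text
top_27.npz (658.5, -183.1) [(8, np.float64(103.8)), (12, np.float64(118.9)), (20, np.float64(107.8)), (6, np.float64(93.6))]
top_27.npz (614.6, 1.4) [(10, np.float64(102.9)), (18, np.float64(112.5)), (20, np.float64(106.2)), (8, np.float64(95.8))]
scene_27.npz (658.5, -183.1) [(18, np.float64(103.9)), (43, np.float64(105.5)), (49, np.float64(105.9)), (24, np.float64(104.2))]
scene_27.npz (614.6, 1.4) [(15, np.float64(103.1)), (44, np.float64(105.3)), (42, np.float64(104.7)), (16, np.float64(99.9))]
top_7.npz (658.5, -183.1) [(9, np.float64(101.2)), (23, np.float64(106.9)), (19, np.float64(105.0)), (5, np.float64(91.6))]
top_7.npz (614.6, 1.4) [(0, None), (13, np.float64(104.1)), (13, np.float64(105.2)), (0, None)]
scene_8.npz (658.5, -183.1) [(17, np.float64(105.0)), (45, np.float64(105.3)), (47, np.float64(105.5)), (26, np.float64(103.5))]
scene_8.npz (614.6, 1.4) [(0, None), (38, np.float64(104.1)), (37, np.float64(103.4)), (0, None)]
```

View pics/s27b.png

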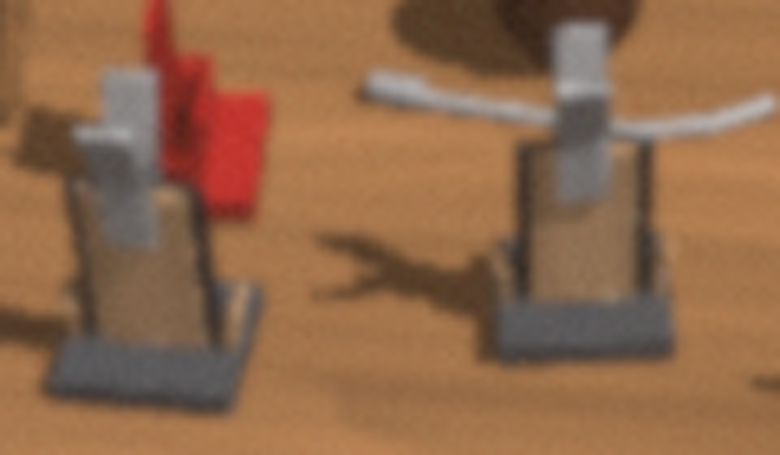

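```bash
python3 -c "
from bench import bot
print(bot.sign_off())"
```

```text
the job is handed in; nothing more can be done
None
```

Both boards in the rack (there were two; the far slot was empty) are now seated in stands of their own, and each has one clip over the middle of its top edge. The job was handed in at about 43 s on the robot's clock.

- **Stands:** I used the right-hand one (about x 659, y -183 mm) and the middle one (about 615, 1). The third stand stayed empty.
- **Redone step:** The first clip came out high on the first release, with its pin at about z 121. I squeezed it again and released it lower.
- **Boards:** In the final pictures both stand upright. Their top edges read about level with the backplates at z 103–106. One outer strip on each board read lower, 94–100, and a few top-view readings beside the clips read higher. I put these down to few or mixed camera points at those spots.
- **Clips:** Their pins are at about z 115 and 116, inside the 112–123 range. Both are centred on their boards to about 1 mm.
- **Left alone:** The spare clip is still on the rail and the gourd is standing. I did not touch the red or purple stands. I saw no stand knocked aside during the run.
- **Camera disagreement:** The two cameras disagreed by about 2–4 mm in position. I aligned each placing within the scene camera alone, which kept that difference out of the fit.

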